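# Hold the block heater's hood open at 50 degrees

### The job

Someone needs both hands to lift the vials out of the block heater, so be their third hand: move the petri dish parked on the clear hood squarely onto the other petri dish on the bench, turn the catch fully aside, then lift the hood gently by its bar handle and hold it open 50 degrees from closed, give or take 5, so that the condensation runs back to the hinge. It falls shut by itself: never let it drop or swing up against its stop, and finish while still holding it steady, without letting go. Leave the jar, the flask and the empty vial rack alone.

Things in the scene. Friction and masses are not known exactly. Their poses are not given: they have to be found in the camera images.
- block_heater: White bench heater, fixed, 220 deep x 230 wide x 93 mm to its grey top deck; origin at the centre of its underside, x to its rear, z up. Its front (-x, with the black panel) faces roughly to the robot. On the deck stands a clear box-shaped hood (x -47 to +102, y -100 to +100, top at z 140 mm, open below) over an aluminium block with four vials. The dish stands on the hood's flat top
- hood (a joint): Opening angle of the hood in rad, 0 closed; 50 degrees = 0.873. Horizontal hinge along the heater's y through point hood_hinge, at the rear; the front edge swings up and back. Weighs about 0.36 kg (2 N at the bar), no stay, falls shut from every angle; hard stop at 1.15
- hood_hinge (a point): Middle of the hood's hinge line, at x +105, y 0, z 96 mm of the heater; axes as the heater's
- hood_bar (a point): Centre of the black bar handle across the hood's front, at x -77, y 0, z 132 mm of the heater when closed: a round bar 12 mm thick along y, 60 mm free between its arms, 26 mm clear in front of the hood's wall. Pinch it from above, fingers before and behind it; it turns between the pads. It moves on a circle of 186 mm radius about the hinge; axes turn with the hood
- catch (a joint): Angle of the turn catch in rad: 0 = its steel arm points to the rear over a tongue on the hood's front edge and locks the hood; it turns counterclockwise seen from above (arm outward, to the heater's +y) to its stop at 1.52. Some friction (0.035 N m), stays where it is left. Starts between 0 and 0.25
- catch_wing (a point): Top centre of the catch's upright black thumb wing, on the catch's vertical axis, at x -77, y +82, z 132 mm of the heater, 30 mm in front of the hood's front wall. Wing 36 long x 9 thick x 24 mm tall, lying along the arm: x of this point points along the arm, z up. Below the wing is the arm, 13 mm wide, its tip 28 mm from the axis, its upper side 24 mm below this point
- hood_dish: Round petri dish with pale medium, 60 mm across, 15 mm tall, 16 g, standing on the hood; origin at the centre of its underside, z up
- bench_dish: The same kind of dish, 60 mm across, 15 mm tall, standing on the worktop; origin at the centre of its underside, z up
- salt_jar: Bystander: screw jar, 55 mm across, 85 mm tall; origin at the centre of its underside
- flask: Bystander: conical flask, 65 mm across, 104 mm tall; origin at the centre of its underside
- vial_rack: Bystander: empty white vial rack, 58 x 125 x 34 mm; origin at the centre of its underside
Things that resemble listed ones, but are neither listed nor needed, are in the scene too. What is shaped like the hood_dish but red or turquoise is not meant.

How it is judged:
By the outcome, as a careful person would: the job done as asked, in the order asked, and still so for the second after the job is handed in, while the arm keeps its last pose, push and grip.
It also fails if it takes over 64 s, if anything falls off the work surface, if the arm or the gripper's body presses on something with over 40 N, if the wrist force passes 120 N, or if a joint passes its speed limit or range.

### The arm

A 6-joint arm with a two-finger parallel gripper is mounted at the origin on a cart in front of the work surface, level with it; the furniture and walls round the work are solid. World frame = base frame: x ahead of the robot, y to its left, z up, the work surface at z = 0. Lengths are in mm, angles in rad, forces in N, time in s.
With the tool pointing down it reaches from about 350 to 875 mm from the base axis. Payload 4.2 kg.
Tool frame: the origin (TCP) lies between the finger pads, 19 mm behind the fingertips; this is the grasp point; z points along the fingers, y is the line along which they close (so a half turn about z gives the same grasp; the last joint's range is limited). The gripper opens to 85 mm and grips with 20 to 120 N. Pads are 22 mm wide; open, the fingers measure 114 mm over their backs; the gripper's body (76 mm by 85 mm) begins 54 mm behind the grasp point. The pads swing forward as they close: fully open they stand 13 mm farther back than shut.
Start: joints at [-0.902, 0.385, 0.008, 0, -1.194, -0.259], TCP at [249.029, -573.222, 250.012] pointing down, gripper open.
Joint ranges: [-3.14, 3.14], [-1.21, 2.06], [-1.07, 1.41], [-3.16, 2.05], [-2.99, -0.16], [-3.1, 3.1]. Speed limits (rad/s): [2.79, 2.79, 3.14, 3.14, 3.14, 3.14].

### API

Orientations are given as a unit quaternion [x, y, z, w].
In Python, from bench import arm gives the robot as it stands.
- The arm moves only by the tool send_rows, never from a script. Its argument "targets" is a list of rows, each an object of numbers: "gripper": the gripper command: -1 is fully open, 1 is shut, values between are in proportion; "x", "y", "z": the shift along the tool's x, y, z in cm; "ax", "ay", "az": the turn, a rotation vector about the tool's x, y, z in degrees. A call has 1 to 5 rows; each row shifts and turns the commanded pose from where the row before left it, along the tool's axes as they then stand; what a row does not reach is not made up. A row lasts 1/12 s, in which the tool goes at most 41.7 mm and 7.16 degrees, less where a joint would pass 70% of its speed; a pose out of reach is approached as far as the arm can. A call is refused whole if a number of a shift passes 4.17 or a number of a turn 7.16, either way. A call with a gripper value outside its range is refused whole. The fingers move at their own pace and stop on an object; the grip force is fixed at half the most. Time passes only in rows, so rows that do not move let the fingers close. It gives the time, the measured TCP pose, the force, the opening and the grip force at its end, in the units of the state.
- arm.read_state(): the state, without advancing time (a new reading comes with each control period).
- arm.get_image(name): name is "side" or "top" or "wrist"; returns (picture, depth): 384x512x3 uint8, red, green, blue; 384x512 float32, mm along the optical axis (not along the pixel's ray), 0 where there is no reading.
- arm.camera_model(name): a dict with "fx", "fy", "cx", "cy" (pixels), "distortion" ([k1, k2, p1, p2, k3] as OpenCV has them; the pictures are not rectified), "cam_to_world" (4x4, takes a point from camera to world coordinates). Camera axes: x right, y down, z forward; pixel columns grow to the right and rows downward; lengths in mm; the calibration is good to about 2 mm. A picture is of the moment at which its call begins: read the wrist's pose just before it. camera_model takes no time and is no camera call; for the wrist camera it gives the pose at the moment of the call.
- arm.job_done(): hands the job in; it is judged then, once.
Trained networks look in the newest picture that a camera, given by its name, has taken for a name from the list of things; names that differ only in an ending like _2 or _b are one class to them, and where a whole thing is asked for, a point or a joint stands for the part that bears it (a point fixed in the world has none). Each returns a list of dicts, best first, with "score" (0 to 1); they miss things now and then, are a little off and sometimes report something else, mostly with a low value. They report only what shows in the picture. A call takes as long as a camera call. They do not tell look-alikes from the thing itself.
- arm.boxes_of(camera, thing): "rect" ([left, top, width, height] in pixels, round what is visible of it).
The state is a dict: "clock": time; "joints": joint angles; "joint_vel": joint speeds; "joint_efforts": joint torques, N m; "position": TCP position; "ee_rot": TCP orientation; "contact_force": force on the tool from outside, world axes, zero at the start; "wrist_torque": the same for the moment, N m; "gripper_width": finger opening in mm; "grasp_force": force on a finger pad.
Only numpy, scipy, OpenCV 4.12 (cv2) and the standard library are available. Lean on these libraries where they do the work, as an engineer would, in place of code of your own. Each camera call takes 0.05 s, during which the arm holds its last target. There are 200 camera calls.

## Working session

There is one attempt and no reset: what is moved stays moved. The work goes in short steps, Python scripts to look and compute and a tool call to move; the robot and the scene stay as the last step left them, time stands still between calls to the robot, and variables do not carry over. Pictures are saved under pics/ and viewed, at most 13 in all, crops included, and the job is handed in when it is done.

Besides the shell and the picture viewer there is one more tool, called after "Request:" as name(argument=value, ...), one argument or row to a line, values as JSON. send_rows: Moves the arm, as the interface text tells. Its arguments: {"type":"object","properties":{"targets":{"type":"array"}},"required":["targets"]}

```bash
mkdir -p pics; ls
cat > h.py <<'E'
import numpy as np, cv2
from scipy.spatial.transform import Rotation as R
from bench import arm
def world(cam,depth,m,pts):
    """pixels -> world via depth"""
    K=np.array([[m['fx'],0,m['cx']],[0,m['fy'],m['cy']],[0,0,1.]])
    pts=np.asarray(pts,float).reshape(-1,2)
    n=cv2.undistortPoints(pts.reshape(-1,1,2),K,np.array(m['distortion'])).reshape(-1,2)
    d=depth[pts[:,1].astype(int),pts[:,0].astype(int)]
    c=np.c_[n*d[:,None],d]
    T=np.array(m['cam_to_world']); return c@T[:3,:3].T+T[:3,3]
def ray(m,pts,z):
    K=np.array([[m['fx'],0,m['cx']],[0,m['fy'],m['cy']],[0,0,1.]])
    n=cv2.undistortPoints(np.asarray(pts,float).reshape(-1,1,2),K,np.array(m['distortion'])).reshape(-1,2)
    T=np.array(m['cam_to_world']); d=np.c_[n,np.ones(len(n))]@T[:3,:3].T; o=T[:3,3]
    return o+d*((z-o[2])/d[:,2])[:,None]
E
python3 - <<'E'
from h import *
for c in ['top','side']:
    im,d=arm.get_image(c); m=arm.camera_model(c)
    cv2.imwrite(f'pics/{c}0.png',im[:,:,::-1]); np.savez(f'{c}0.npz',im=im,d=d)
    print(c,np.round(m['cam_to_world'],2).tolist(),m['fx'])
    for t in ['block_heater','hood','hood_dish','bench_dish','catch_wing','hood_bar','salt_jar','flask','vial_rack']:
        for b in arm.boxes_of(c,t)[:4]:
            r=b['rect']; p=[r[0]+r[2]/2,r[1]+r[3]/2]
            print(t,np.round(b['score'],2),np.round(r),world(c,d,m,p).round())
print(arm.read_state())
E
```

```text
pics
top [[-0.02, -1.0, 0.06, 448.99], [-1.0, 0.02, -0.0, -82.43], [0.0, -0.06, -1.0, 1358.88], [0.0, 0.0, 0.0, 1.0]] 395.2501120418444
block_heater 0.92 [281. 145.  92.  87.] [[ 523. -286.  142.]]
block_heater 0.3 [239. 202.  21.  19.] [[459. -44. 102.]]
hood 0.8 [293. 147.  79.  64.] [[ 551. -305.  139.]]
hood_dish 0.81 [380. 213.  18.  19.] [[ 411. -514.   17.]]
hood_dish 0.72 [338. 166.  20.  22.] [[ 556. -350.  155.]]
hood_dish 0.5 [384. 174.  18.  15.] [[ 549. -535.   17.]]
bench_dish 0.81 [163. 194.  20.  19.] [[491. 221.  13.]]
catch_wing 0.48 [292. 192.   8.  15.] [[ 491. -193.  114.]]
hood_bar 0.7 [296. 147.  75.  67.] [[ 547. -308.  144.]]
salt_jar 0.71 [217. 185.  17.  20.] [[513.  31.  86.]]
flask 0.72 [239. 204.  21.  16.] [[457. -44. 102.]]
vial_rack 0.96 [107. 176.  41.  30.] [[534. 365.  40.]]
side [[1.0, 0.02, -0.03, 591.64], [0.03, -0.59, 0.81, -1482.19], [-0.0, -0.81, -0.59, 1119.14], [0.0, 0.0, 0.0, 1.0]] 485.0289576137828
block_heater 0.75 [200. 188.  91.  82.] [[ 529. -389.  138.]]
hood 0.86 [216. 188.  69.  62.] [[ 540. -365.  156.]]
hood_dish 0.72 [238. 148. 
[... 618 characters left out ...]
'joints': array([-9.02347249e-01,  3.84707382e-01,  7.88981157e-03, -4.47433473e-06,
       -1.19403913e+00, -2.58606869e-01]), 'joint_vel': array([ 0.00107884,  0.00096581, -0.00084543,  0.00088642, -0.00057549,
        0.00024312]), 'joint_efforts': array([ 1.82538970e-04, -3.92090857e+01,  1.88622880e+01,  4.19071823e+00,
       -3.38930849e-04, -5.84502601e-06]), 'position': array([ 249.0508636 , -573.19676745,  250.00295594]), 'ee_rot': array([-2.03489110e-01,  9.79077209e-01,  2.79317686e-05, -1.16360750e-05]), 'contact_force': array([1.07437557, 0.06210211, 0.18067778]), 'wrist_torque': array([0.00548201, 0.0057078 , 0.01884839]), 'grasp_force': 0.0, 'gripper_width': 85.5283091725134}
```

Run:
```python
import cv2
a=cv2.imread('pics/top0.png');c=a[130:250,270:420]
cv2.imwrite('pics/a.png',cv2.resize(c,(750,600),interpolation=cv2.INTER_CUBIC))
b=cv2.imread('pics/side0.png')
cv2.imwrite('pics/b.png',cv2.resize(b[110:320,120:400],(800,600),interpolation=cv2.INTER_CUBIC))
```

```text
(no output)
```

View pics/a.png

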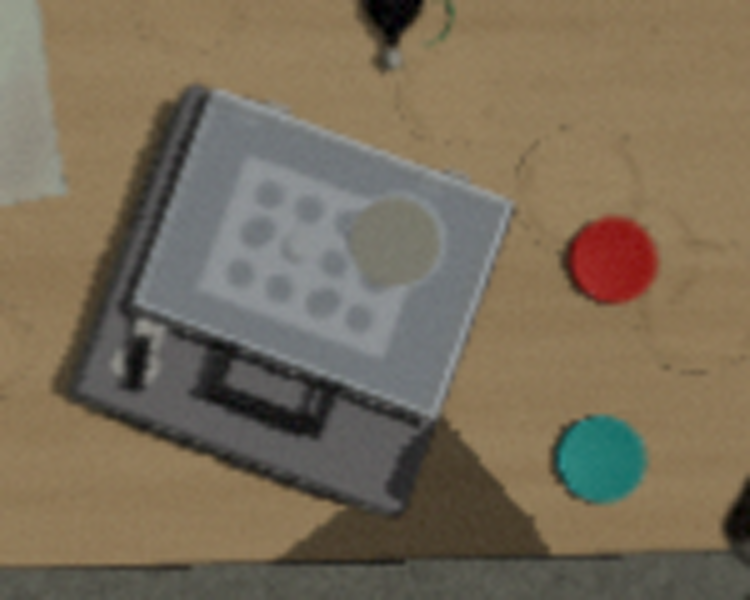

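View pics/b.png

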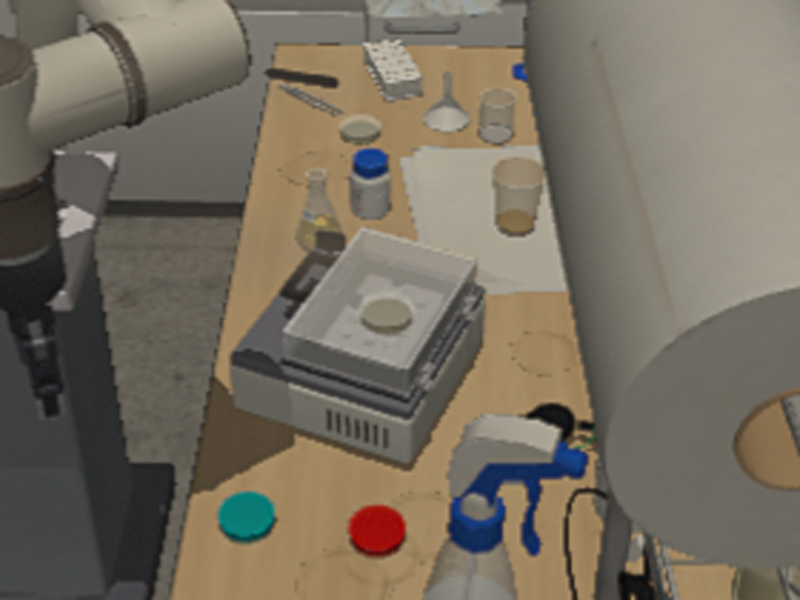

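Run:
```python
from h import *
m=arm.camera_model('top');D=np.load('top0.npz');d=D['d']
f=lambda p:np.array(p,float)/5+[269.6,129.6]
P=ray(m,f([(135,305),(212,92),(512,205),(432,418)]),140)[:,:2]
H=np.array([(-47,100),(102,100),(102,-100),(-47,-100)],float)
Pc,Hc=P.mean(0),H.mean(0)
U=((P-Pc)*1).T; V=(H-Hc).T
th=np.arctan2((V[0]*U[1]-V[1]*U[0]).sum(),(V*U).sum());c,s=np.cos(th),np.sin(th);Rm=np.array([[c,-s],[s,c]])
t=Pc-Rm@Hc
print('th',th,np.degrees(th),'t',t); print((P-(H@Rm.T+t)).round(1))
for n,p in dict(bar=(-77,0),wing=(-77,82),hinge=(105,0)).items(): print(n,(Rm@p+t).round(1))
print('bar/wing seen',ray(m,f([(262,400),(135,362)]),132).round(1))
print('dish',ray(m,f([(395,242)]),155).round(1), 'bench',ray(m,[(172.5,203.5)],15).round(1))
m2=arm.camera_model('side');d2=np.load('side0.npz')['d']
# heights above table around: big cylinder
q=[(330,150),(350,200),(370,260),(335,300),(300,270),(310,290),(285,280)]
print(world('side',d2,m2,q).round())
q=[(348,136),(355,300),(420,233)]
print(world('top',d,m,q).round(), )
```

```text
th -0.3861574946107509 -22.12519466854186 t [ 522.20609614 -299.78401491]
[[ 2.7 -3.2]
 [-3.6  1.1]
 [-3.1  1.5]
 [ 4.   0.5]]
bar [ 450.9 -270.8]
wing [ 481.8 -194.8]
hinge [ 619.5 -339.3]
bar/wing seen [[ 458.6 -270.6  132. ]
 [ 484.  -192.3  132. ]]
dish [[ 553.2 -351.9  155. ]] bench [[491.8 219.7  15. ]]
[[  648. -1107.   881.]
 [  656. -1185.   884.]
 [  672. -1214.   849.]
 [  729.  -849.   368.]
 [  669.  -714.   308.]
 [  725.  -502.     0.]
 [  637.  -704.   263.]]
[[ 708. -384.   28.]
 [ -16. -566. -751.]
 [ 402. -411.  540.]]
```

View pics/top0.png

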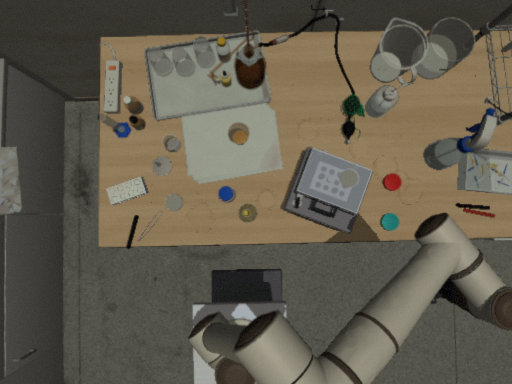

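Heater is rotated about -22°; pale dish on the hood at ≈(553,-352), bench dish at ≈(492,220) (pixel 173,203). Moving above the hood dish.

Request:
send_rows(
  targets=[
    {"x": -3.67, "y": 0.82, "z": -0.3, "az": 4.56, "gripper": -1},
    {"x": -3.67, "y": 0.82, "z": -0.3, "az": 0, "gripper": -1},
    {"x": -3.67, "y": 0.82, "z": -0.3, "gripper": -1},
    {"x": -3.67, "y": 0.82, "z": -0.3, "gripper": -1},
    {"x": -3.67, "y": 0.82, "z": -0.3, "gripper": -1},
  ],
)

```text
$.targets[0]: bad value
```

Request:
send_rows(
  targets=[
    {"gripper": -1, "x": -3.6, "y": 0.8, "z": -0.3, "ax": 0, "ay": 0, "az": 0},
  ],
)

```text
clock: 1.08
position: [275.7, -553.3, 252.2]
ee_rot: [-0.2, 0.98, 0.001, -0.001]
contact_force: [1.9, 0.2, -0.1]
gripper_width: 85.2
grasp_force: 0.0
```

Request:
send_rows(
  targets=[
    {"gripper": -1, "x": -3.7, "y": 0.8, "z": -0.3, "ax": 0, "ay": 0, "az": 0},
    {"gripper": -1, "x": -3.7, "y": 0.8, "z": -0.3, "ax": 0, "ay": 0, "az": 0},
    {"gripper": -1, "x": -3.7, "y": 0.8, "z": -0.3, "ax": 0, "ay": 0, "az": 0},
    {"gripper": -1, "x": -3.7, "y": 0.8, "z": -0.3, "ax": 0, "ay": 0, "az": 0},
    {"gripper": -1, "x": -3.7, "y": 0.8, "z": -0.3, "ax": 0, "ay": 0, "az": 0},
  ],
)

```text
clock: 1.5
position: [433.8, -439.9, 268.4]
ee_rot: [-0.203, 0.979, -0.0, 0.0]
contact_force: [0.1, -0.0, 0.1]
gripper_width: 85.5
grasp_force: 0.0
```

Request:
send_rows(
  targets=[
    {"gripper": -1, "x": -3.7, "y": 0.8, "z": -0.3, "ax": 0, "ay": 0, "az": 0},
    {"gripper": -1, "x": -3.7, "y": 0.8, "z": -0.3, "ax": 0, "ay": 0, "az": 0},
    {"gripper": -1, "x": -3.6, "y": 0.8, "z": 0, "ax": 0, "ay": 0, "az": 0},
    {"gripper": -1, "x": -3.6, "y": 0.9, "z": 0, "ax": 0, "ay": 0, "az": 0},
    {"gripper": -1, "x": 0, "y": 0, "z": 0, "ax": 0, "ay": 0, "az": 0},
  ],
)

```text
clock: 1.92
position: [557.9, -348.9, 273.2]
ee_rot: [-0.206, 0.978, 0.0, 0.001]
contact_force: [-0.8, -1.5, -1.3]
gripper_width: 84.8
grasp_force: 0.0
```

```bash
cat > look.py <<'E'
from h import *
import sys
s=arm.read_state();m=arm.camera_model('wrist');im,d=arm.get_image('wrist')
n=sys.argv[1]
cv2.imwrite(f'pics/{n}.png',im[:,:,::-1]);np.savez(n,im=im,d=d,T=m['cam_to_world'],p=s['position'],q=s['ee_rot'])
print(s['clock'],s['position'].round(1),R.from_quat(s['ee_rot']).as_matrix().round(3).tolist(),s['contact_force'].round(1),s['gripper_width'])
print(np.round(m['cam_to_world'],3).tolist(),m['fx'])
for a in sys.argv[2:]:
    t,z=a.split(':')
    for b in arm.boxes_of('wrist',t)[:3]:
        r=b['rect'];p=(r[0]+r[2]/2,r[1]+r[3]/2)
        print(t,round(b['score'],2),np.round(r),world('wrist',d,m,[p]).round(1),ray(m,[p],float(z)).round(1))
E
python3 look.py w1 hood_dish:155 catch_wing:120
```

```text
1.9167 [ 557.9 -348.9  273.2] [[-0.915, -0.404, 0.001], [-0.404, 0.915, 0.0], [-0.001, -0.0, -1.0]] [-0.8 -1.5 -1.3] 84.77517250687235
[[-0.403, 0.881, 0.249, 494.314], [0.915, 0.388, 0.109, -375.846], [-0.001, 0.272, -0.962, 396.459], [0.0, 0.0, 0.0, 1.0]] 331.59679031205854
hood_dish 0.85 [82. 57. 54. 55.] [[ 551.7 -533.5   14.7]] [[ 530.6 -475.5  155. ]]
hood_dish 0.74 [211. 139.  80.  78.] [[ 552.5 -354.8  155.1]] [[ 552.5 -354.8  155. ]]
catch_wing 0.84 [416. 150.  50.  41.] [[ 487.4 -201.7  119.8]] [[ 487.4 -201.8  120. ]]
catch_wing 0.39 [499. 225.  13.  34.] [[530.3   7.2  11.9]] [[ 520.2 -100.5  120. ]]
```

View pics/w1.png

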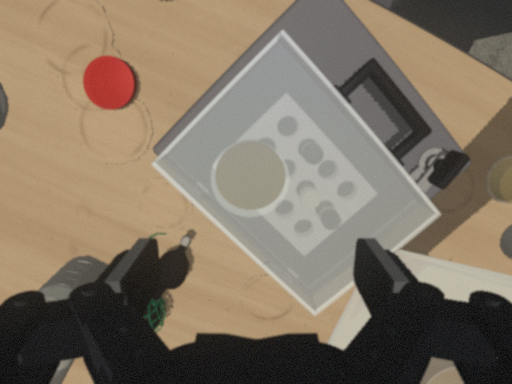

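```bash
cat > fit.py <<'E'
from h import *
def fit(P,H):
    Pc,Hc=P.mean(0),H.mean(0);U=(P-Pc).T;V=(H-Hc).T
    th=np.arctan2((V[0]*U[1]-V[1]*U[0]).sum(),(V*U).sum());c,s=np.cos(th),np.sin(th);Rm=np.array([[c,-s],[s,c]])
    return th,Rm,Pc-Rm@Hc
def wm(n):
    m=dict(arm.camera_model('wrist')); m['cam_to_world']=np.load(n+'.npz')['T']; return m
E
python3 - <<'E'
from fit import *
m=wm('w1')
P=ray(m,[(438,214),(315,313),(154,163),(283,33)],140)[:,:2]
H=np.array([(-47,100),(102,100),(102,-100),(-47,-100)],float)
th,Rm,t=fit(P,H); print(np.degrees(th),t,(P-(H@Rm.T+t)).round(1).tolist())
for n,p in dict(bar=(-77,0),wing=(-77,82),hinge=(105,0)).items(): print(n,(Rm@p+t).round(1))
print(ray(m,[(385,104),(452,168),(456,160)],132).round(1))
im=cv2.imread('pics/w1.png')[130:230,320:490];cv2.imwrite('pics/w1c.png',cv2.resize(im,None,fx=4.6,fy=4.6,interpolation=cv2.INTER_CUBIC))
E
```

```text
-22.347705277597356 [ 523.43145172 -301.84197247] [[3.4, -4.4], [-5.7, -0.6], [-3.5, 4.1], [5.8, 0.9]]
bar [ 452.2 -272.6]
wing [ 483.4 -196.7]
hinge [ 620.5 -341.8]
[[ 460.5 -280.1  132. ]
 [ 482.  -201.2  132. ]
 [ 474.6 -201.7  132. ]]
```

Request:
send_rows(
  targets=[
    {"gripper": -1, "x": 0.7, "y": -0.3, "z": 3, "ax": 0, "ay": 0, "az": 0},
    {"gripper": -1, "x": 0, "y": 0, "z": 4, "ax": 0, "ay": 0, "az": 0},
    {"gripper": -1, "x": 0, "y": 0, "z": 2, "ax": 0, "ay": 0, "az": 0},
    {"gripper": -1, "x": 0, "y": 0, "z": 0.7, "ax": 0, "ay": 0, "az": 0},
    {"gripper": -1, "x": 0, "y": 0, "z": 0, "ax": 0, "ay": 0, "az": 0},
  ],
)

```text
clock: 2.48
position: [546.3, -358.9, 175.2]
ee_rot: [-0.203, 0.979, 0.001, -0.002]
contact_force: [-0.2, 0.2, 0.3]
gripper_width: 85.3
grasp_force: 0.0
```

View pics/w1c.png

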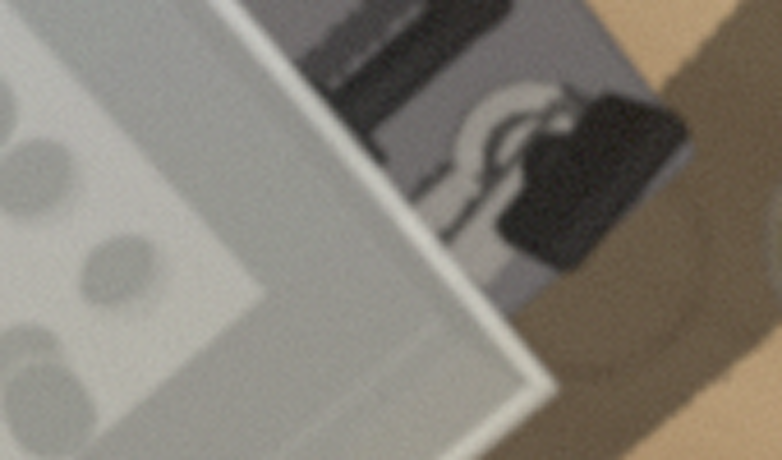

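Request:
send_rows(
  targets=[
    {"gripper": -1, "x": -0.7, "y": 0.1, "z": 0.5, "ax": 0, "ay": 0, "az": 0},
    {"gripper": -1, "x": 0, "y": 0, "z": 0.5, "ax": 0, "ay": 0, "az": 0},
    {"gripper": -1, "x": 0, "y": 0, "z": 0.3, "ax": 0, "ay": 0, "az": 0},
    {"gripper": -1, "x": 0, "y": 0, "z": 0, "ax": 0, "ay": 0, "az": 0},
  ],
)

```text
clock: 2.82
position: [554.4, -354.4, 164.3]
ee_rot: [-0.204, 0.979, -0.0, 0.0]
contact_force: [0.2, 0.3, -0.2]
gripper_width: 85.3
grasp_force: 0.0
```

```bash
python3 look.py w2 hood_dish:155
python3 - <<'E'
from h import *
T=np.load('w2.npz');d=T['d']
m=dict(arm.camera_model('wrist'));m['cam_to_world']=T['T']
# lowest finger points: world z along finger regions
v,u=np.mgrid[200:384:2,0:512:2];ok=d[v,u]>0;pt=np.c_[u[ok],v[ok]]
W=world('',d,m,pt);L=(W-T['p'])@R.from_quat(T['q']).as_matrix()
s=(abs(L[:,0])<14)&(abs(L[:,1])<62)&(L[:,2]>-60)&(W[:,2]>143)
for y0 in range(-62,62,8):
    k=s&(L[:,1]>=y0)&(L[:,1]<y0+8)
    if k.any(): print(y0,k.sum(),np.percentile(L[k],[50,98],axis=0)[:,2].round(1))
E
```

```text
2.8167 [ 554.4 -354.4  164.3] [[-0.917, -0.399, 0.001], [-0.399, 0.917, -0.0], [-0.0, -0.0, -1.0]] [ 0.2  0.3 -0.2] 85.32467923762225
[[-0.397, 0.883, 0.249, 490.658], [0.918, 0.383, 0.107, -380.954], [-0.001, 0.271, -0.963, 287.606], [0.0, 0.0, 0.0, 1.0]] 331.59679031205854
hood_dish 0.72 [186. 183. 136. 131.] [[ 552.2 -355.9  154.3]] [[ 551.9 -356.   155. ]]
hood_dish 0.71 [24. 50. 72. 76.] [[ 548.9 -531.2   15.8]] [[ 519.1 -454.3  155. ]]
-62 730 [-48.1 -18. ]
-54 491 [-44.1  -2.2]
-46 806 [-23.    3.4]
-38 10 [-44.5  10.2]
-30 230 [ 9.6 10.6]
-22 286 [ 9.5 10.6]
-14 376 [ 9.3 10.7]
-6 363 [ 9.3 10.7]
2 368 [ 9.3 10.6]
10 366 [ 9.3 10.7]
18 260 [ 9.6 10.7]
26 74 [ 9.8 10.9]
34 44 [-45.5 -41.6]
42 940 [-24.1   3.6]
50 474 [-45.3  -6.1]
58 305 [-48.  -38.3]
```

View pics/w2.png

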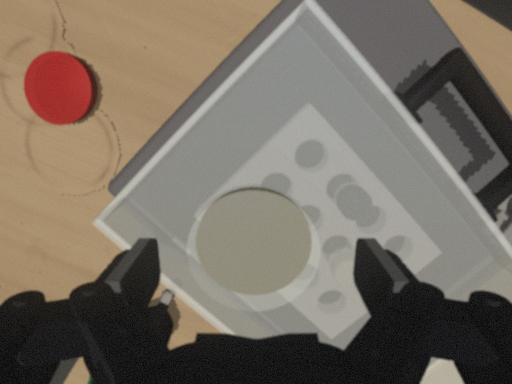

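Request:
send_rows(
  targets=[
    {"gripper": -1, "x": 0.2, "y": 0, "z": 0.5, "ax": 0, "ay": 0, "az": 0},
    {"gripper": -1, "x": 0, "y": 0, "z": 0.3, "ax": 0, "ay": 0, "az": 0},
    {"gripper": -1, "x": 0, "y": 0, "z": 0, "ax": 0, "ay": 0, "az": 0},
  ],
)

```text
clock: 3.17
position: [551.7, -355.1, 155.1]
ee_rot: [-0.203, 0.979, 0.001, -0.001]
contact_force: [0.3, 0.1, -1.5]
gripper_width: 85.4
grasp_force: 0.0
```

Request:
send_rows(
  targets=[
    {"gripper": -0.2, "x": 0, "y": 0, "z": 0, "ax": 0, "ay": 0, "az": 0},
    {"gripper": 0.2, "x": 0, "y": 0, "z": 0, "ax": 0, "ay": 0, "az": 0},
    {"gripper": 1, "x": 0, "y": 0, "z": 0, "ax": 0, "ay": 0, "az": 0},
    {"gripper": 1, "x": 0, "y": 0, "z": 0, "ax": 0, "ay": 0, "az": 0},
    {"gripper": 1, "x": 0, "y": 0, "z": 0, "ax": 0, "ay": 0, "az": 0},
  ],
)

```text
clock: 3.58
position: [552.8, -355.5, 156.7]
ee_rot: [-0.204, 0.979, -0.0, 0.001]
contact_force: [0.7, 0.1, 2.7]
gripper_width: 57.9
grasp_force: 64.3
```

Request:
send_rows(
  targets=[
    {"gripper": 1, "x": 0, "y": 0, "z": 0, "ax": 0, "ay": 0, "az": 0},
    {"gripper": 1, "x": 0, "y": 0, "z": 0, "ax": 0, "ay": 0, "az": 0},
    {"gripper": 1, "x": 0, "y": 0, "z": 0, "ax": 0, "ay": 0, "az": 0},
  ],
)

```text
clock: 3.83
position: [552.8, -355.5, 156.7]
ee_rot: [-0.204, 0.979, -0.001, 0.001]
contact_force: [-0.1, -0.0, 3.8]
gripper_width: 57.4
grasp_force: 64.4
```

Request:
send_rows(
  targets=[
    {"gripper": 1, "x": 0, "y": 0, "z": -1, "ax": 0, "ay": 0, "az": 0},
    {"gripper": 1, "x": 0, "y": 0, "z": -2, "ax": 0, "ay": 0, "az": 0},
    {"gripper": 1, "x": 0, "y": 0, "z": -3, "ax": 0, "ay": 0, "az": 0},
    {"gripper": 1, "x": 0, "y": 0, "z": -3, "ax": 0, "ay": 0, "az": 0},
    {"gripper": 1, "x": 0, "y": 1, "z": -1, "ax": 0, "ay": 0, "az": 0},
  ],
)

```text
clock: 4.25
position: [549.9, -348.0, 260.8]
ee_rot: [-0.203, 0.979, -0.003, 0.003]
contact_force: [0.4, -0.5, 0.7]
gripper_width: 57.5
grasp_force: 64.2
```

Request:
send_rows(
  targets=[
    {"gripper": 1, "x": -0.4, "y": 2.0, "z": 0, "ax": 0, "ay": 0, "az": 0},
    {"gripper": 1, "x": -0.8, "y": 3.2, "z": 0, "ax": 0, "ay": 0, "az": 0},
    {"gripper": 1, "x": -0.8, "y": 3.6, "z": 0, "ax": 0, "ay": 0, "az": 0},
    {"gripper": 1, "x": -0.8, "y": 3.6, "z": 0, "ax": 0, "ay": 0, "az": 0},
    {"gripper": 1, "x": -0.8, "y": 3.6, "z": 0, "ax": 0, "ay": 0, "az": 0},
  ],
)

```text
clock: 4.67
position: [516.3, -183.5, 255.4]
ee_rot: [-0.203, 0.979, 0.0, -0.001]
contact_force: [0.6, 0.1, 0.7]
gripper_width: 57.4
grasp_force: 64.2
```

Request:
send_rows(
  targets=[
    {"gripper": 1, "x": -0.8, "y": 3.6, "z": 0, "ax": 0, "ay": 0, "az": 0},
    {"gripper": 1, "x": -0.8, "y": 3.6, "z": 0, "ax": 0, "ay": 0, "az": 0},
    {"gripper": 1, "x": -0.8, "y": 3.6, "z": 0, "ax": 0, "ay": 0, "az": 0},
    {"gripper": 1, "x": -0.8, "y": 3.6, "z": 0, "ax": 0, "ay": 0, "az": 0},
    {"gripper": 1, "x": -0.8, "y": 3.6, "z": 0, "ax": 0, "ay": 0, "az": 0},
  ],
)

```text
clock: 5.08
position: [481.1, -2.5, 255.7]
ee_rot: [-0.203, 0.979, 0.0, -0.001]
contact_force: [-0.2, -0.1, -1.1]
gripper_width: 57.5
grasp_force: 64.2
```

Request:
send_rows(
  targets=[
    {"gripper": 1, "x": -0.8, "y": 3.6, "z": 0, "ax": 0, "ay": 0, "az": 0},
    {"gripper": 1, "x": -0.8, "y": 3.6, "z": 0, "ax": 0, "ay": 0, "az": 0},
    {"gripper": 1, "x": -0.8, "y": 3.6, "z": 0, "ax": 0, "ay": 0, "az": 0},
    {"gripper": 1, "x": -0.8, "y": 3.6, "z": 0, "ax": 0, "ay": 0, "az": 0},
    {"gripper": 1, "x": -0.6, "y": 3.0, "z": 1, "ax": 0, "ay": 0, "az": 0},
  ],
)

```text
clock: 5.5
position: [447.8, 173.2, 247.5]
ee_rot: [-0.204, 0.979, 0.001, 0.002]
contact_force: [0.8, -0.2, -0.5]
gripper_width: 57.9
grasp_force: 64.2
```

Request:
send_rows(
  targets=[
    {"gripper": 1, "x": -0.4, "y": 2, "z": 2, "ax": 0, "ay": 0, "az": 0},
    {"gripper": 1, "x": 0, "y": 1, "z": 2, "ax": 0, "ay": 0, "az": 0},
    {"gripper": 1, "x": 0, "y": 0, "z": 0, "ax": 0, "ay": 0, "az": 0},
    {"gripper": 1, "x": 0, "y": 0, "z": 0, "ax": 0, "ay": 0, "az": 0},
  ],
)

```text
clock: 5.83
position: [438.8, 199.5, 205.1]
ee_rot: [-0.204, 0.979, -0.001, -0.002]
contact_force: [1.3, -0.4, -0.5]
gripper_width: 57.5
grasp_force: 64.2
```

```bash
python3 look.py w3 hood_dish:15 bench_dish:15
```

```text
5.8333 [438.8 199.5 205.1] [[-0.917, -0.4, -0.003], [-0.4, 0.917, -0.002], [0.003, -0.001, -1.0]] [ 1.3 -0.4 -0.5] 57.48805335515453
[[-0.399, 0.884, 0.246, 375.552], [0.917, 0.384, 0.105, 173.22], [-0.002, 0.267, -0.964, 328.691], [0.0, 0.0, 0.0, 1.0]] 331.59679031205854
hood_dish 0.72 [189. 193. 137. 132.] [[436.6 199.9 203.3]] [[528.3 240.1  15. ]]
```

View pics/w3.png

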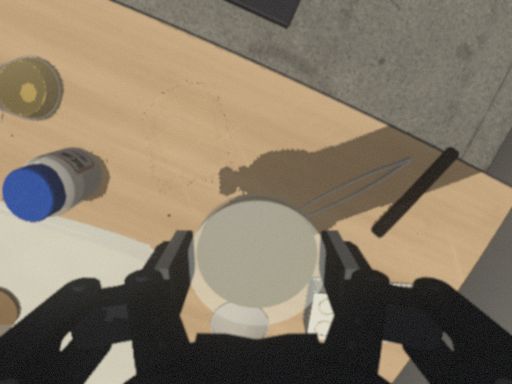

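Request:
send_rows(
  targets=[
    {"gripper": 1, "x": -2.4, "y": -0.8, "z": 0, "ax": 0, "ay": 0, "az": 0},
    {"gripper": 1, "x": -2.4, "y": -0.8, "z": 0, "ax": 0, "ay": 0, "az": 0},
    {"gripper": 1, "x": -2.4, "y": -0.8, "z": 0, "ax": 0, "ay": 0, "az": 0},
    {"gripper": 1, "x": -2.4, "y": -0.8, "z": 0, "ax": 0, "ay": 0, "az": 0},
    {"gripper": 1, "x": 0, "y": 0, "z": 0, "ax": 0, "ay": 0, "az": 0},
  ],
)

```text
clock: 6.4
position: [545.1, 208.4, 206.7]
ee_rot: [-0.202, 0.979, 0.0, 0.002]
contact_force: [0.6, 0.6, -0.3]
gripper_width: 57.8
grasp_force: 64.2
```

```bash
python3 look.py w4 hood_dish:15 bench_dish:15
```

```text
6.4 [545.1 208.4 206.7] [[-0.918, -0.396, 0.004], [-0.396, 0.918, 0.001], [-0.004, -0.0, -1.0]] [ 0.6  0.6 -0.3] 57.79921944098261
[[-0.395, 0.883, 0.253, 480.903], [0.919, 0.38, 0.108, 181.94], [-0.001, 0.275, -0.962, 329.865], [0.0, 0.0, 0.0, 1.0]] 331.59679031205854
hood_dish 0.74 [ 20.  30. 106.  72.] [[514.6  51.9  85.6]] [[524.4  14.3  15. ]]
hood_dish 0.58 [189. 195. 138. 131.] [[543.8 209.7 204.4]] [[638.8 251.6  15. ]]
bench_dish 0.75 [251.  94.  65.  62.] [[498.8 216.9  15.1]] [[498.8 216.9  15. ]]
```

View pics/w4.png

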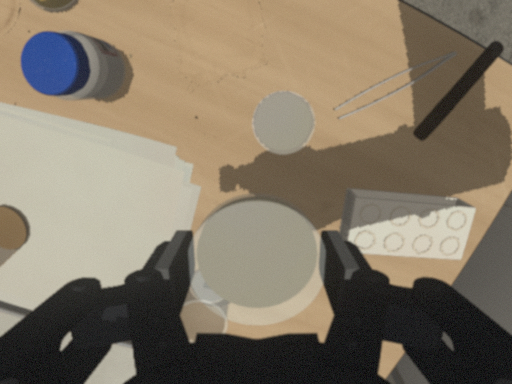

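Run:
```python
from fit import *
Z=np.load('w4.npz');m=wm('w4');d=Z['d']
v,u=np.mgrid[80:170,235:335];P=world('',d,m,np.c_[u.ravel(),v.ravel()])
k=(P[:,2]>10)&(P[:,2]<20);Q=P[k];print(k.sum(),Q[:,:2].min(0),Q[:,:2].max(0),Q.mean(0), (np.percentile(Q,1,axis=0)+np.percentile(Q,99,axis=0))/2)
v,u=np.mgrid[185:330,185:330];P=world('',d,m,np.c_[u.ravel(),v.ravel()])
k=(P[:,2]>195)&(P[:,2]<212);Q=P[k];h=np.histogram(Q[:,2],bins=17);print(h[0],h[1].round(0))
z=np.median(Q[:,2]);Q=Q[abs(Q[:,2]-z)<4]
(c,r)=cv2.minEnclosingCircle(Q[:,:2].astype(np.float32));print(z,c,r,Q.mean(0))
```

```text
3171 [467.07570234 186.30042629] [526.71712073 246.10365614] [496.49395258 215.85517163  14.4542071 ] [496.88916681 216.1467828   14.47806224]
[  75   90   78   55   44   15   30   76 1847 8333 3502  147   54   60
   55   53   54] [195. 196. 197. 198. 199. 200. 201. 202. 203. 204. 205. 206. 207. 208.
 209. 210. 211. 212.]
204.6253693465826 (544.975830078125, 209.56683349609375) 32.5533561706543 [544.9021204  209.32034063 204.63953561]
```

Request:
send_rows(
  targets=[
    {"gripper": 1, "x": 1.4, "y": 0.8, "z": 1, "ax": 0, "ay": 0, "az": 0},
    {"gripper": 1, "x": 1.4, "y": 0.9, "z": 2, "ax": 0, "ay": 0, "az": 0},
    {"gripper": 1, "x": 1.4, "y": 0.8, "z": 3, "ax": 0, "ay": 0, "az": 0},
    {"gripper": 1, "x": 0, "y": 0, "z": 3, "ax": 0, "ay": 0, "az": 0},
    {"gripper": 1, "x": 0, "y": 0, "z": 3, "ax": 0, "ay": 0, "az": 0},
  ],
)

```text
clock: 6.97
position: [490.8, 214.8, 86.6]
ee_rot: [-0.204, 0.979, 0.001, 0.001]
contact_force: [-0.1, -0.2, -0.6]
gripper_width: 57.6
grasp_force: 64.2
```

Request:
send_rows(
  targets=[
    {"gripper": 1, "x": 0, "y": 0, "z": 2, "ax": 0, "ay": 0, "az": 0},
    {"gripper": 1, "x": 0, "y": 0, "z": 1, "ax": 0, "ay": 0, "az": 0},
    {"gripper": 1, "x": 0, "y": 0, "z": 0, "ax": 0, "ay": 0, "az": 0},
    {"gripper": 1, "x": 0, "y": 0, "z": 0, "ax": 0, "ay": 0, "az": 0},
    {"gripper": 1, "x": 0, "y": 0, "z": 0, "ax": 0, "ay": 0, "az": 0},
  ],
)

```text
clock: 7.38
position: [493.1, 215.6, 57.7]
ee_rot: [-0.204, 0.979, 0.001, 0.002]
contact_force: [0.8, -0.2, -0.7]
gripper_width: 57.7
grasp_force: 64.2
```

Run:
```python
from h import *
p=[]
s=arm.read_state();print(s['position'],s['clock'])
p.append(s['position']);T=[]
for i in range(4):
    arm.get_image('wrist');s=arm.read_state();p.append(s['position'])
print(np.array(p).round(1))
```

```text
[493.06102592 215.5754243   57.74747592] 7.3833
[[493.1 215.6  57.7]
 [493.1 215.6  57.8]
 [493.  215.5  57.7]
 [492.9 215.5  57.5]
 [492.7 215.3  57.3]]
```

```bash
python3 look.py w5
python3 - <<'E'
from fit import *
Z=np.load('w5.npz');m=wm('w5');d=Z['d']
v,u=np.mgrid[0:384,0:512];k=d[v,u]>0;P=world('',d,m,np.c_[u[k],v[k]])
px=np.c_[u[k],v[k]]
top=P[(P[:,2]>51)&(P[:,2]<60)&(np.hypot(P[:,0]-493,P[:,1]-215)<36)]
print(len(top),np.median(top[:,2]),cv2.minEnclosingCircle(top[abs(top[:,2]-np.median(top[:,2]))<2][:,:2].astype(np.float32)))
s=(P[:,2]>11)&(P[:,2]<18)&(np.hypot(P[:,0]-495,P[:,1]-215)<38)
print(s.sum(), P[s].min(0) if s.any() else '',P[s].max(0) if s.any() else '', px[s].min(0),px[s].max(0))
E
```

```text
7.5833 [492.7 215.3  57.3] [[-0.917, -0.398, 0.002], [-0.398, 0.917, 0.002], [-0.002, 0.001, -1.0]] [ 0.3 -0.8 -0.3] 57.834191869733225
[[-0.397, 0.883, 0.251, 428.831], [0.918, 0.382, 0.109, 188.585], [0.0, 0.273, -0.962, 180.468], [0.0, 0.0, 0.0, 1.0]] 331.59679031205854
14256 55.1536924835276 ((491.0213623046875, 214.08778381347656), 35.22621536254883)
1299 [466.99803635 185.99678831  11.77360364] [506.55596593 236.50249605  16.26292345] [198 179] [304 227]
```

View pics/w5.png

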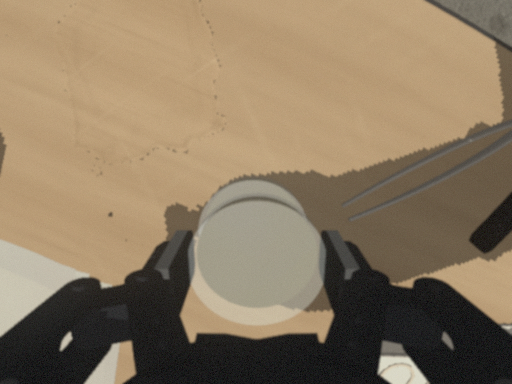

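Request:
send_rows(
  targets=[
    {"gripper": 1, "x": -0.4, "y": -0.2, "z": 0.5, "ax": 0, "ay": 0, "az": 0},
    {"gripper": 1, "x": 0, "y": 0, "z": 0.8, "ax": 0, "ay": 0, "az": 0},
    {"gripper": 1, "x": 0, "y": 0, "z": 0.5, "ax": 0, "ay": 0, "az": 0},
    {"gripper": 1, "x": 0, "y": 0, "z": 0.3, "ax": 0, "ay": 0, "az": 0},
    {"gripper": 1, "x": 0, "y": 0, "z": 0, "ax": 0, "ay": 0, "az": 0},
  ],
)

```text
clock: 8.05
position: [495.9, 214.1, 33.6]
ee_rot: [-0.203, 0.979, -0.001, -0.001]
contact_force: [0.5, 0.3, 0.4]
gripper_width: 57.6
grasp_force: 64.2
```

Request:
send_rows(
  targets=[
    {"gripper": 1, "x": 0, "y": 0, "z": 0, "ax": 0, "ay": 0, "az": 0},
    {"gripper": 1, "x": 0, "y": 0, "z": 0, "ax": 0, "ay": 0, "az": 0},
    {"gripper": 1, "x": 0, "y": 0, "z": 0, "ax": 0, "ay": 0, "az": 0},
  ],
)

```text
clock: 8.3
position: [496.7, 214.8, 35.2]
ee_rot: [-0.204, 0.979, 0.0, 0.0]
contact_force: [0.5, 0.1, 0.3]
gripper_width: 57.9
grasp_force: 64.2
```

Request:
send_rows(
  targets=[
    {"gripper": 1, "x": 0, "y": 0, "z": 0.2, "ax": 0, "ay": 0, "az": 0},
    {"gripper": 1, "x": 0, "y": 0, "z": 0.1, "ax": 0, "ay": 0, "az": 0},
    {"gripper": 1, "x": 0, "y": 0, "z": 0, "ax": 0, "ay": 0, "az": 0},
    {"gripper": 1, "x": 0, "y": 0, "z": 0, "ax": 0, "ay": 0, "az": 0},
    {"gripper": 1, "x": 0, "y": 0, "z": 0, "ax": 0, "ay": 0, "az": 0},
  ],
)

```text
clock: 8.72
position: [496.7, 214.7, 32.0]
ee_rot: [-0.203, 0.979, 0.0, 0.0]
contact_force: [-1.0, 0.6, -0.1]
gripper_width: 58.0
grasp_force: 64.2
```

Request:
send_rows(
  targets=[
    {"gripper": 1, "x": 0, "y": 0, "z": 0.1, "ax": 0, "ay": 0, "az": 0},
    {"gripper": 1, "x": 0, "y": 0, "z": 0, "ax": 0, "ay": 0, "az": 0},
    {"gripper": 1, "x": 0, "y": 0, "z": 0, "ax": 0, "ay": 0, "az": 0},
  ],
)

```text
clock: 8.97
position: [496.8, 214.8, 31.5]
ee_rot: [-0.204, 0.979, 0.0, 0.0]
contact_force: [-0.7, 0.0, 3.8]
gripper_width: 57.6
grasp_force: 64.6
```

Request:
send_rows(
  targets=[
    {"gripper": -0.4, "x": 0, "y": 0, "z": 0, "ax": 0, "ay": 0, "az": 0},
    {"gripper": -0.5, "x": 0, "y": 0, "z": 0, "ax": 0, "ay": 0, "az": 0},
    {"gripper": -0.7, "x": 0, "y": 0, "z": 0, "ax": 0, "ay": 0, "az": 0},
    {"gripper": -0.8, "x": 0, "y": 0, "z": 0, "ax": 0, "ay": 0, "az": 0},
    {"gripper": -0.8, "x": 0, "y": 0, "z": 0, "ax": 0, "ay": 0, "az": 0},
  ],
)

```text
clock: 9.38
position: [496.6, 214.6, 30.8]
ee_rot: [-0.203, 0.979, -0.0, -0.0]
contact_force: [0.1, -0.0, 0.1]
gripper_width: 76.7
grasp_force: 0.0
```

Request:
send_rows(
  targets=[
    {"gripper": -0.8, "x": 0, "y": 0, "z": -1, "ax": 0, "ay": 0, "az": 0},
    {"gripper": -0.8, "x": 0, "y": 0, "z": -2, "ax": 0, "ay": 0, "az": 0},
    {"gripper": -0.8, "x": 0, "y": 0, "z": -3, "ax": 0, "ay": 0, "az": 0},
    {"gripper": -0.8, "x": 0, "y": 0, "z": -4, "ax": 0, "ay": 0, "az": 0},
    {"gripper": -0.8, "x": 0, "y": 0, "z": -4, "ax": 0, "ay": 0, "az": 0},
  ],
)

```text
clock: 9.8
position: [496.0, 214.1, 172.7]
ee_rot: [-0.204, 0.979, -0.0, -0.001]
contact_force: [0.7, 1.2, -1.4]
gripper_width: 76.9
grasp_force: 0.0
```

Request:
send_rows(
  targets=[
    {"gripper": -0.8, "x": 0, "y": 0, "z": -4, "ax": 0, "ay": 0, "az": 0},
    {"gripper": -0.8, "x": 0, "y": 0, "z": -4, "ax": 0, "ay": 0, "az": 0},
    {"gripper": -0.8, "x": 0, "y": 0, "z": 0, "ax": 0, "ay": 0, "az": 0},
    {"gripper": -0.8, "x": 0, "y": 0, "z": 0, "ax": 0, "ay": 0, "az": 0},
  ],
)

```text
clock: 10.13
position: [497.5, 215.3, 254.9]
ee_rot: [-0.204, 0.979, 0.002, 0.003]
contact_force: [-0.7, 0.1, -1.3]
gripper_width: 77.2
grasp_force: 0.0
```

```bash
python3 look.py w6
python3 - <<'E'
from fit import *
Z=np.load('w6.npz');m=wm('w6');d=Z['d']
v,u=np.mgrid[0:384,0:512];k=d[v,u]>0;P=world('',d,m,np.c_[u[k],v[k]])
P=P[np.hypot(P[:,0]-497,P[:,1]-216)<50]
for a,b in [(25,35),(8,22)]:
    Q=P[(P[:,2]>a)&(P[:,2]<b)]
    if len(Q): print(a,len(Q),np.median(Q[:,2]),np.percentile(Q,1,axis=0),np.percentile(Q,99,axis=0),Q.mean(0))
E
```

```text
10.1333 [497.5 215.3 254.9] [[-0.917, -0.399, 0.006], [-0.398, 0.917, 0.005], [-0.008, 0.002, -1.0]] [-0.7  0.1 -1.3] 77.1939575950711
[[-0.397, 0.882, 0.254, 433.076], [0.918, 0.381, 0.112, 188.168], [0.002, 0.278, -0.961, 377.744], [0.0, 0.0, 0.0, 1.0]] 331.59679031205854
25 2424 29.282324286926467 [469.50628347 188.1856598   27.60169753] [525.75714649 244.06808491  31.0474886 ] [497.33845647 215.90222647  29.2706541 ]
8 106 14.326078942931417 [466.93298964 186.23070977  12.22095452] [494.90136916 236.69188795  17.30927203] [474.68322012 207.15771108  14.37165451]
```

Request:
send_rows(
  targets=[
    {"gripper": -0.8, "x": 0.6, "y": -2, "z": 0, "ax": 0, "ay": 0, "az": 0},
    {"gripper": -0.8, "x": 1.2, "y": -3.7, "z": 0, "ax": 0, "ay": 0, "az": 0},
    {"gripper": -0.8, "x": 1.2, "y": -3.7, "z": 0, "ax": 0, "ay": 0, "az": 0},
    {"gripper": -0.8, "x": 1.2, "y": -3.7, "z": 0, "ax": 0, "ay": 0, "az": 0},
    {"gripper": -0.8, "x": 1.2, "y": -3.7, "z": 0, "ax": 0, "ay": 0, "az": 0},
  ],
)

```text
clock: 10.6
position: [512.9, 37.3, 249.4]
ee_rot: [-0.204, 0.979, -0.0, -0.002]
contact_force: [0.2, -1.1, 0.4]
gripper_width: 77.0
grasp_force: 0.0
```

Request:
send_rows(
  targets=[
    {"gripper": -0.8, "x": 1.2, "y": -3.7, "z": 0, "ax": 0, "ay": 0, "az": 0},
    {"gripper": -0.8, "x": 1.2, "y": -3.7, "z": 0, "ax": 0, "ay": 0, "az": 0},
    {"gripper": -0.8, "x": 1.2, "y": -3.7, "z": 0, "ax": 0, "ay": 0, "az": 0},
    {"gripper": -0.8, "x": 1.2, "y": -3.7, "z": 0, "ax": 0, "ay": 0, "az": 0},
    {"gripper": -0.8, "x": 1.2, "y": -3.7, "z": 0, "ax": 0, "ay": 0, "az": 0},
  ],
)

```text
clock: 11.02
position: [531.6, -156.3, 249.4]
ee_rot: [-0.203, 0.979, 0.001, -0.002]
contact_force: [0.5, 0.5, 0.0]
gripper_width: 76.5
grasp_force: 0.0
```

Request:
send_rows(
  targets=[
    {"gripper": -0.8, "x": 1.2, "y": -3.7, "z": 0, "ax": 0, "ay": 0, "az": 0},
    {"gripper": 0, "x": 0.8, "y": -2.6, "z": 0, "ax": 0, "ay": 0, "az": 0},
    {"gripper": 0.3, "x": 0, "y": 0, "z": 0, "ax": 0, "ay": 0, "az": 6.5},
    {"gripper": 0.3, "x": 0, "y": 0, "z": 0, "ax": 0, "ay": 0, "az": 6.5},
    {"gripper": 0.3, "x": 0, "y": 0, "z": 0, "ax": 0, "ay": 0, "az": 6.5},
  ],
)

```text
clock: 11.43
position: [538.3, -221.0, 248.7]
ee_rot: [-0.031, 1.0, 0.001, -0.002]
contact_force: [1.2, -0.3, -0.1]
gripper_width: 30.2
grasp_force: 0.0
```

Request:
send_rows(
  targets=[
    {"gripper": 0.3, "x": 0, "y": 0, "z": 0, "ax": 0, "ay": 0, "az": 6.5},
    {"gripper": 0.3, "x": 0, "y": 0, "z": 0, "ax": 0, "ay": 0, "az": 6.5},
    {"gripper": 0.3, "x": 0, "y": 0, "z": 0, "ax": 0, "ay": 0, "az": 6.5},
    {"gripper": 0.3, "x": 0, "y": 0, "z": 0, "ax": 0, "ay": 0, "az": 6.5},
    {"gripper": 0.3, "x": 0, "y": 0, "z": 0, "ax": 0, "ay": 0, "az": 0},
  ],
)

```text
clock: 11.85
position: [538.5, -220.1, 249.1]
ee_rot: [0.192, 0.981, 0.0, -0.002]
contact_force: [0.0, -0.7, 0.2]
gripper_width: 29.9
grasp_force: 0.0
```

Request:
send_rows(
  targets=[
    {"gripper": 0.3, "x": 0, "y": 0, "z": 0, "ax": 0, "ay": 0, "az": 0},
    {"gripper": 0.3, "x": 0, "y": 0, "z": 0, "ax": 0, "ay": 0, "az": 0},
    {"gripper": 0.3, "x": 0, "y": 0, "z": 0, "ax": 0, "ay": 0, "az": 0},
  ],
)

```text
clock: 12.1
position: [539.2, -220.2, 250.5]
ee_rot: [0.19, 0.982, -0.0, -0.001]
contact_force: [0.0, -0.2, -0.4]
gripper_width: 30.1
grasp_force: 0.0
```

```bash
python3 look.py w7 catch_wing:132
python3 - <<'E'
import cv2
im=cv2.imread('pics/w7.png');cv2.imwrite('pics/w7c.png',cv2.resize(im[40:280,120:440],(800,600),interpolation=cv2.INTER_CUBIC))
E
```

```text
12.1 [ 539.2 -220.2  250.5] [[-0.928, 0.373, -0.001], [0.373, 0.928, 0.0], [0.001, -0.0, -1.0]] [ 0.  -0.2 -0.4] 30.131389117337086
[[0.375, 0.893, 0.25, 475.009], [0.927, -0.36, -0.103, -193.592], [-0.001, 0.27, -0.963, 373.942], [0.0, 0.0, 0.0, 1.0]] 331.59679031205854
catch_wing 0.79 [246.  81.  23.  58.] [[ 486.  -197.3  131.4]] [[ 486.  -197.3  132. ]]
```

View pics/w7c.png

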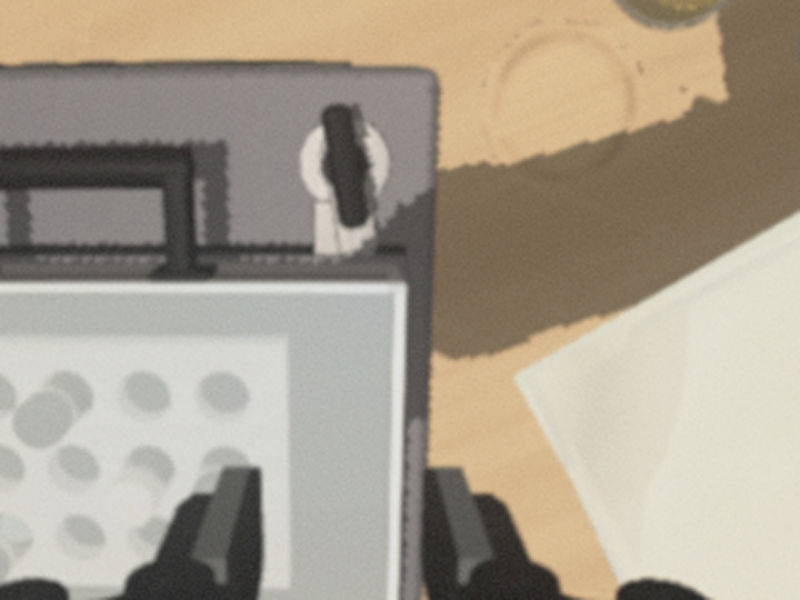

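Run:
```python
from fit import *
Z=np.load('w7.npz');m=wm('w7');d=Z['d']
v,u=np.mgrid[75:140,235:285];k=d[v,u]>0;P=world('',d,m,np.c_[u[k],v[k]])
Q=P[(P[:,2]>127)&(P[:,2]<137)];print(len(Q),np.median(Q[:,2]))
r=cv2.minAreaRect(Q[:,:2].astype(np.float32));print(r)
w,V=np.linalg.eigh(np.cov(Q[:,:2].T));print(Q.mean(0),np.degrees(np.arctan2(*V[::-1,1])))
# bar
v,u=np.mgrid[90:125,20:200];k=d[v,u]>0;P=world('',d,m,np.c_[u[k],v[k]])
Q=P[(P[:,2]>126)&(P[:,2]<140)];print(len(Q),Q.mean(0),cv2.minAreaRect(Q[:,:2].astype(np.float32)))
# front wall top edge (v~ 154), right edge
p=ray(m,[(120+20/2.5,40+290/2.5),(120+400/2.5,40+287/2.5),(120+406/2.5,40+290/2.5),(120+396/2.5,40+590/2.5)],140)[:,:2];print(p.round(1))
e=p[0]-p[1];print(np.degrees(np.arctan2(*e[::-1])));
```

```text
609 131.55938085298754
((483.4189453125, -196.603759765625), (9.043159484863281, 35.54481506347656), 77.68794250488281)
[ 483.24058105 -196.54404764  131.4192108 ] 167.59146019878327
2041 [ 454.1020899  -271.45237292  136.08627846] ((455.662109375, -273.4290466308594), (76.31999206542969, 18.71004867553711), 67.39469909667969)
[[ 480.1 -296.5]
 [ 520.7 -194.3]
 [ 522.2 -193. ]
 [ 611.8 -230.3]]
-111.68338092546911
```

Request:
send_rows(
  targets=[
    {"gripper": 0.3, "x": 2, "y": 0, "z": 1, "ax": 0, "ay": 0, "az": 0},
    {"gripper": 0.3, "x": 2, "y": 0.1, "z": 2, "ax": 0, "ay": 0, "az": 0},
    {"gripper": 0.3, "x": 2.1, "y": 0, "z": 2, "ax": 0, "ay": 0, "az": 0},
    {"gripper": 0.3, "x": 0, "y": 0, "z": 2, "ax": 0, "ay": 0, "az": -4.8},
    {"gripper": 0.3, "x": 0, "y": 0, "z": 1.5, "ax": 0, "ay": 0, "az": -4.8},
  ],
)

```text
clock: 12.62
position: [481.7, -196.0, 165.1]
ee_rot: [0.106, 0.994, 0.0, -0.0]
contact_force: [0.3, 0.2, 1.4]
gripper_width: 30.0
grasp_force: 0.0
```

Request:
send_rows(
  targets=[
    {"gripper": 0.3, "x": 0, "y": 0, "z": 0, "ax": 0, "ay": 0, "az": 0},
    {"gripper": 0.3, "x": 0, "y": 0, "z": 0, "ax": 0, "ay": 0, "az": 0},
    {"gripper": 0.3, "x": 0, "y": 0, "z": 0, "ax": 0, "ay": 0, "az": 0},
    {"gripper": 0.3, "x": 0, "y": 0, "z": 0, "ax": 0, "ay": 0, "az": 0},
  ],
)

```text
clock: 12.95
position: [484.3, -196.7, 167.3]
ee_rot: [0.109, 0.994, -0.0, 0.001]
contact_force: [0.3, 1.0, 1.5]
gripper_width: 30.2
grasp_force: 0.0
```

Run:
```python
from h import *
s=arm.read_state();M=R.from_quat(s['ee_rot']).as_matrix();print(s['position'],np.degrees(np.arctan2(M[1,1],M[0,1])),M.T@(np.array([483.4,-196.6,130])-s['position']))
```

```text
[ 484.30644253 -196.70293757  167.25677358] 77.52943313792267 [ 1.00253799 -0.09749193 37.25432625]
```

Request:
send_rows(
  targets=[
    {"gripper": 0.3, "x": 0.1, "y": 0, "z": 1, "ax": 0, "ay": 0, "az": 0},
    {"gripper": 0.3, "x": 0, "y": 0, "z": 1.2, "ax": 0, "ay": 0, "az": 0},
    {"gripper": 0.3, "x": 0, "y": 0, "z": 1.0, "ax": 0, "ay": 0, "az": 0},
    {"gripper": 0.3, "x": 0, "y": 0, "z": 0.4, "ax": 0, "ay": 0, "az": 0},
    {"gripper": 0.3, "x": 0, "y": 0, "z": 0, "ax": 0, "ay": 0, "az": 0},
  ],
)

```text
clock: 13.37
position: [482.0, -196.3, 129.4]
ee_rot: [0.108, 0.994, 0.0, -0.001]
contact_force: [0.6, -0.3, -0.1]
gripper_width: 29.8
grasp_force: 0.0
```

Request:
send_rows(
  targets=[
    {"gripper": 0.3, "x": 0, "y": 0, "z": 0, "ax": 0, "ay": 0, "az": 0},
    {"gripper": 0.5, "x": 0, "y": 0, "z": 0, "ax": 0, "ay": 0, "az": 0},
    {"gripper": 0.7, "x": 0, "y": 0, "z": 0, "ax": 0, "ay": 0, "az": 0},
    {"gripper": 1, "x": 0, "y": 0, "z": 0, "ax": 0, "ay": 0, "az": 0},
    {"gripper": 1, "x": 0, "y": 0, "z": 0, "ax": 0, "ay": 0, "az": 0},
  ],
)

```text
clock: 13.78
position: [482.6, -196.8, 130.8]
ee_rot: [0.108, 0.994, -0.0, 0.001]
contact_force: [-0.2, -2.8, 2.6]
gripper_width: 7.5
grasp_force: 60.6
```

Request:
send_rows(
  targets=[
    {"gripper": 1, "x": 0, "y": 0, "z": 0, "ax": 0, "ay": 0, "az": 0},
    {"gripper": 1, "x": 0, "y": 0, "z": 0, "ax": 0, "ay": 0, "az": 0},
  ],
)

```text
clock: 13.95
position: [482.6, -196.8, 130.8]
ee_rot: [0.108, 0.994, -0.0, 0.001]
contact_force: [-1.4, -3.6, 4.9]
gripper_width: 7.5
grasp_force: 60.9
```

Request:
send_rows(
  targets=[
    {"gripper": 1, "x": 0, "y": 0, "z": 0, "ax": 0, "ay": 0, "az": -3},
    {"gripper": 1, "x": 0, "y": 0, "z": 0, "ax": 0, "ay": 0, "az": -5},
    {"gripper": 1, "x": 0, "y": 0, "z": 0, "ax": 0, "ay": 0, "az": -5},
    {"gripper": 1, "x": 0, "y": 0, "z": 0, "ax": 0, "ay": 0, "az": -5},
    {"gripper": 1, "x": 0, "y": 0, "z": 0, "ax": 0, "ay": 0, "az": -5},
  ],
)

```text
clock: 14.37
position: [482.6, -197.4, 130.8]
ee_rot: [-0.094, 0.996, -0.001, 0.0]
contact_force: [-1.4, -8.7, 3.6]
gripper_width: 7.3
grasp_force: 60.7
```

Request:
send_rows(
  targets=[
    {"gripper": 1, "x": 0, "y": 0, "z": 0, "ax": 0, "ay": 0, "az": -5},
    {"gripper": 1, "x": 0, "y": 0, "z": 0, "ax": 0, "ay": 0, "az": -5},
    {"gripper": 1, "x": 0, "y": 0, "z": 0, "ax": 0, "ay": 0, "az": -5},
    {"gripper": 1, "x": 0, "y": 0, "z": 0, "ax": 0, "ay": 0, "az": -5},
    {"gripper": 1, "x": 0, "y": 0, "z": 0, "ax": 0, "ay": 0, "az": -5},
  ],
)

```text
clock: 14.78
position: [482.9, -198.1, 130.8]
ee_rot: [-0.308, 0.951, -0.002, 0.0]
contact_force: [0.3, -10.8, 2.8]
gripper_width: 7.6
grasp_force: 60.5
```

Request:
send_rows(
  targets=[
    {"gripper": 1, "x": 0, "y": 0, "z": 0, "ax": 0, "ay": 0, "az": -5},
    {"gripper": 1, "x": 0, "y": 0, "z": 0, "ax": 0, "ay": 0, "az": -5},
    {"gripper": 1, "x": 0, "y": 0, "z": 0, "ax": 0, "ay": 0, "az": -5},
    {"gripper": 1, "x": 0, "y": 0, "z": 0, "ax": 0, "ay": 0, "az": -5},
    {"gripper": 1, "x": 0, "y": 0, "z": 0, "ax": 0, "ay": 0, "az": -4},
  ],
)

```text
clock: 15.2
position: [483.4, -198.6, 130.8]
ee_rot: [-0.499, 0.867, -0.002, 0.0]
contact_force: [0.6, -13.9, -0.1]
gripper_width: 7.7
grasp_force: 60.2
```

Request:
send_rows(
  targets=[
    {"gripper": 1, "x": 0, "y": 0, "z": 0, "ax": 0, "ay": 0, "az": -3},
    {"gripper": 1, "x": 0, "y": 0, "z": 0, "ax": 0, "ay": 0, "az": -2},
    {"gripper": 1, "x": 0, "y": 0, "z": 0, "ax": 0, "ay": 0, "az": -1},
    {"gripper": 1, "x": 0, "y": 0, "z": 0, "ax": 0, "ay": 0, "az": 0},
    {"gripper": 1, "x": 0, "y": 0, "z": 0, "ax": 0, "ay": 0, "az": 0},
  ],
)

```text
clock: 15.62
position: [483.5, -198.7, 130.8]
ee_rot: [-0.541, 0.841, -0.002, 0.0]
contact_force: [0.7, -13.0, 0.9]
gripper_width: 7.7
grasp_force: 60.3
```

```bash
cat > st.py <<'E'
from h import *
s=arm.read_state();M=R.from_quat(s['ee_rot']).as_matrix();print(s['clock'],s['position'].round(1),'ydir',np.degrees(np.arctan2(M[1,1],M[0,1])).round(2),s['contact_force'].round(1),s['wrist_torque'].round(2),s['gripper_width'].round(1),s['joints'].round(2));print(M.round(3).tolist())
E
python3 st.py
```

```text
Traceback (most recent call last):
  File "st.py", line 2, in <module>
    s=arm.read_state();M=R.from_quat(s['ee_rot']).as_matrix();print(s['clock'],s['position'].round(1),'ydir',np.degrees(np.arctan2(M[1,1],M[0,1])).round(2),s['contact_force'].round(1),s['wrist_torque'].round(2),s['gripper_width'].round(1),s['joints'].round(2));print(M.round(3).tolist())
                                                                                                                                                                                                                   ^^^^^^^^^^^^^^^^^^^^^^^^
AttributeError: 'float' object has no attribute 'round'
```

Request:
send_rows(
  targets=[
    {"gripper": 1, "x": 0, "y": 0, "z": 0, "ax": 0, "ay": 0, "az": -2},
    {"gripper": 1, "x": 0, "y": 0, "z": 0, "ax": 0, "ay": 0, "az": -2},
    {"gripper": 1, "x": 0, "y": 0, "z": 0, "ax": 0, "ay": 0, "az": 0},
    {"gripper": 1, "x": 0, "y": 0, "z": 0, "ax": 0, "ay": 0, "az": 0},
  ],
)

```text
clock: 15.95
position: [483.6, -198.7, 130.9]
ee_rot: [-0.569, 0.823, -0.002, 0.001]
contact_force: [0.9, -12.1, 1.7]
gripper_width: 7.3
grasp_force: 70.7
```

```bash
sed -i "s/s\['gripper_width'\].round(1)/s['gripper_width']/" st.py; python3 st.py
```

```text
15.95 [ 483.6 -198.7  130.9] ydir 159.3 [  0.9 -12.1   1.7] [-3.89 -0.23 -1.32] 7.323681665151 [-0.08  0.33 -0.41  0.   -0.83 -0.29]
[[-0.354, -0.935, 0.004], [-0.935, 0.354, -0.003], [0.001, -0.004, -1.0]]
```

Request:
send_rows(
  targets=[
    {"gripper": 1, "x": 0, "y": 0, "z": 0, "ax": 0, "ay": 0, "az": 2},
    {"gripper": 0.6, "x": 0, "y": 0, "z": 0, "ax": 0, "ay": 0, "az": 0},
    {"gripper": 0.6, "x": 0, "y": 0, "z": 0, "ax": 0, "ay": 0, "az": 0},
    {"gripper": 0.6, "x": 0, "y": 0, "z": 0, "ax": 0, "ay": 0, "az": 0},
  ],
)

```text
clock: 16.28
position: [482.0, -195.8, 129.5]
ee_rot: [-0.556, 0.831, 0.001, -0.0]
contact_force: [0.5, -0.0, -0.1]
gripper_width: 17.2
grasp_force: 0.0
```

Request:
send_rows(
  targets=[
    {"gripper": 0.6, "x": 0, "y": 0, "z": -1, "ax": 0, "ay": 0, "az": 0},
    {"gripper": 0.6, "x": 0, "y": 0, "z": -2, "ax": 0, "ay": 0, "az": 0},
    {"gripper": 0.5, "x": 0, "y": 0, "z": -3, "ax": 0, "ay": 0, "az": 0},
    {"gripper": 0.48, "x": 0, "y": 0, "z": -2, "ax": 0, "ay": 0, "az": 0},
    {"gripper": 0.48, "x": 0, "y": 0, "z": 0, "ax": 0, "ay": 0, "az": 0},
  ],
)

```text
clock: 16.7
position: [485.0, -196.4, 215.5]
ee_rot: [-0.557, 0.831, -0.004, 0.003]
contact_force: [0.3, 0.1, -0.5]
gripper_width: 21.9
grasp_force: 0.0
```

Request:
send_rows(
  targets=[
    {"gripper": 0.48, "x": 2.7, "y": 0, "z": 0, "ax": 0, "ay": 0, "az": 0},
    {"gripper": 0.48, "x": 2.7, "y": 0, "z": 0, "ax": 0, "ay": 0, "az": 0},
    {"gripper": 0.48, "x": 2.6, "y": 0, "z": 0, "ax": 0, "ay": 0, "az": 0},
    {"gripper": 0.48, "x": 0, "y": 0, "z": 0, "ax": 0, "ay": 0, "az": 0},
    {"gripper": 0.48, "x": 0, "y": 0, "z": 0, "ax": 0, "ay": 0, "az": 0},
  ],
)

```text
clock: 17.12
position: [451.2, -270.6, 210.0]
ee_rot: [-0.555, 0.832, 0.0, -0.0]
contact_force: [0.7, 0.2, -0.2]
gripper_width: 22.0
grasp_force: 0.0
```

Request:
send_rows(
  targets=[
    {"gripper": 0.48, "x": 0, "y": 0, "z": 0, "ax": 0, "ay": 0, "az": 0},
    {"gripper": 0.48, "x": 0, "y": 0, "z": 0, "ax": 0, "ay": 0, "az": 0},
  ],
)

```text
clock: 17.28
position: [452.1, -269.5, 210.0]
ee_rot: [-0.557, 0.831, 0.0, 0.0]
contact_force: [0.2, 0.4, -0.1]
gripper_width: 21.9
grasp_force: 0.0
```

```bash
python3 st.py; python3 look.py w8
python3 - <<'E'
from fit import *
Z=np.load('w8.npz');m=wm('w8');d=Z['d'];p=Z['p'];M=R.from_quat(Z['q']).as_matrix()
v,u=np.mgrid[0:384,0:512];k=d[v,u]>0;P=world('',d,m,np.c_[u[k],v[k]])
c,s=np.cos(np.radians(-22.2)),np.sin(np.radians(-22.2));t=[523.4,-301.8]
X=(P[:,0]-t[0])*c+(P[:,1]-t[1])*s;Y=-(P[:,0]-t[0])*s+(P[:,1]-t[1])*c
k=(P[:,2]>126)&(P[:,2]<141)&(abs(Y)<28)&(X<-58)&(X>-100)
print(k.sum()); 
for a in range(-28,28,8):
    q=k&(Y>=a)&(Y<a+8)
    if q.sum()>20: print(a,q.sum(),np.percentile(X[q],[2,50,98]).round(1),np.percentile(P[q,2],[50,98]).round(1), X[q&(P[:,2]>136)].mean())
k=(P[:,2]>110)&(P[:,2]<136)&(X<-40)&(Y>40);
for z0 in (104,108,128):
    q=(P[:,2]>z0)&(P[:,2]<z0+6)&(X<-49)&(Y>55)&(Y<125)&(X>-110)
    if q.sum()>20: print('z',z0,q.sum(),cv2.minAreaRect(np.c_[X[q],Y[q]].astype(np.float32)))
E
```

```text
17.2833 [ 452.1 -269.5  210. ] ydir 157.64 [ 0.2  0.4 -0.1] [ 0.   -0.   -0.02] 21.89057527362318 [-0.23  0.25 -0.29 -0.   -1.03 -0.16]
[[-0.38, -0.925, -0.0], [-0.925, 0.38, 0.0], [-0.0, 0.0, -1.0]]
17.2833 [ 452.1 -269.5  210. ] [[-0.38, -0.925, -0.0], [-0.925, 0.38, 0.0], [-0.0, 0.0, -1.0]] [ 0.2  0.4 -0.1] 21.89057527362318
[[-0.924, 0.367, 0.103, 425.408], [0.382, 0.89, 0.251, -332.303], [0.001, 0.271, -0.963, 333.389], [0.0, 0.0, 0.0, 1.0]] 331.59679031205854
1582
-28 250 [-81.9 -76.5 -70.9] [136.4 137.9] -76.22603904872331
-20 237 [-81.9 -76.4 -70.7] [136.2 137.9] -76.29244464552607
-12 228 [-81.9 -76.3 -70.6] [136.3 138. ] -76.25526396097376
-4 235 [-81.9 -76.3 -70.5] [136.3 138.2] -76.12370609499838
4 222 [-81.9 -76.2 -70.3] [136.3 137.9] -76.39419512247804
12 208 [-81.9 -76.8 -70.9] [136.4 138. ] -76.21700162348037
20 202 [-81.9 -76.1 -70.8] [136.4 138. ] -76.25866589433694
z 104 107 ((-75.85074615478516, 87.14968872070312), (44.34944534301758, 13.950241088867188), 88.63455963134766)
z 108 126 ((-76.47046661376953, 86.00015258789062), (14.69041633605957, 43.9025764465332), 0.6565411686897278)
z 128 521 ((-76.21991729736328, 82.10233306884766), (35.59489822387695, 9.091063499450684), 87.01446533203125)
```

View pics/w8.png

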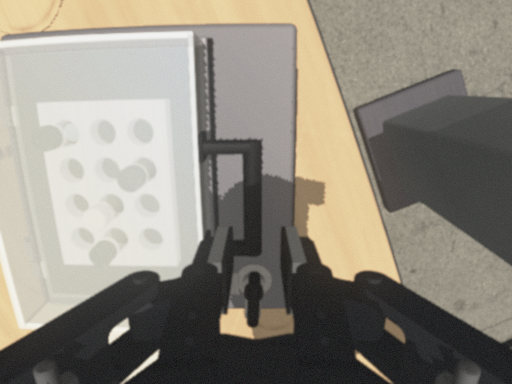

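Request:
send_rows(
  targets=[
    {"gripper": 0.48, "x": 0.3, "y": -0.2, "z": 1, "ax": 0, "ay": 0, "az": 0},
    {"gripper": 0.48, "x": 0, "y": 0, "z": 2, "ax": 0, "ay": 0, "az": 0},
    {"gripper": 0.48, "x": 0, "y": 0, "z": 1, "ax": 0, "ay": 0, "az": 0},
    {"gripper": 0.48, "x": 0, "y": 0, "z": 0, "ax": 0, "ay": 0, "az": 0},
    {"gripper": 0.48, "x": 0, "y": 0, "z": 0, "ax": 0, "ay": 0, "az": 0},
  ],
)

```text
clock: 17.75
position: [452.3, -273.6, 169.3]
ee_rot: [-0.556, 0.831, 0.001, -0.001]
contact_force: [-0.3, -0.8, -0.1]
gripper_width: 22.3
grasp_force: 0.0
```

Request:
send_rows(
  targets=[
    {"gripper": 0.48, "x": 0, "y": 0, "z": 0, "ax": 0, "ay": 0, "az": 0},
    {"gripper": 0.48, "x": 0, "y": 0, "z": 0, "ax": 0, "ay": 0, "az": 0},
  ],
)

```text
clock: 17.92
position: [453.1, -273.9, 170.8]
ee_rot: [-0.556, 0.831, -0.001, 0.0]
contact_force: [0.3, 1.5, -0.1]
gripper_width: 21.9
grasp_force: 0.0
```

Run:
```python
from h import *
s=arm.read_state();M=R.from_quat(s['ee_rot']).as_matrix();print(s['position'],np.degrees(np.arctan2(M[1,1],M[0,1])),M.T@(np.array([452.8,-273.0,134])-s['position']),M.round(3).tolist())
```

```text
[ 453.11807376 -273.91809693  170.81879507] 157.5973766260268 [-0.72739381  0.70539021 36.81767329] [[-0.381, -0.925, 0.002], [-0.925, 0.381, -0.001], [-0.0, -0.002, -1.0]]
```

Well aligned; descend onto the bar and grip.

Request:
send_rows(
  targets=[
    {"gripper": 0.48, "x": 0, "y": 0.05, "z": 1, "ax": 0, "ay": 0, "az": 0},
    {"gripper": 0.48, "x": 0, "y": 0, "z": 1.2, "ax": 0, "ay": 0, "az": 0},
    {"gripper": 0.48, "x": 0, "y": 0, "z": 1, "ax": 0, "ay": 0, "az": 0},
    {"gripper": 0.48, "x": 0, "y": 0, "z": 0.4, "ax": 0, "ay": 0, "az": 0},
    {"gripper": 0.48, "x": 0, "y": 0, "z": 0, "ax": 0, "ay": 0, "az": 0},
  ],
)

```text
clock: 18.33
position: [451.2, -273.3, 132.7]
ee_rot: [-0.556, 0.831, 0.001, -0.001]
contact_force: [0.1, 1.1, 0.7]
gripper_width: 22.3
grasp_force: 0.0
```

Request:
send_rows(
  targets=[
    {"gripper": 0.48, "x": 0, "y": 0, "z": 0, "ax": 0, "ay": 0, "az": 0},
    {"gripper": 0.6, "x": 0, "y": 0, "z": 0, "ax": 0, "ay": 0, "az": 0},
    {"gripper": 0.7, "x": 0, "y": 0, "z": 0, "ax": 0, "ay": 0, "az": 0},
    {"gripper": 1, "x": 0, "y": 0, "z": 0, "ax": 0, "ay": 0, "az": 0},
    {"gripper": 1, "x": 0, "y": 0, "z": 0, "ax": 0, "ay": 0, "az": 0},
  ],
)

```text
clock: 18.75
position: [453.2, -274.0, 134.8]
ee_rot: [-0.556, 0.831, -0.001, 0.001]
contact_force: [2.0, -1.7, 0.3]
gripper_width: 9.7
grasp_force: 58.4
```

Request:
send_rows(
  targets=[
    {"gripper": 1, "x": 0, "y": 0, "z": 0, "ax": 0, "ay": 0, "az": 0},
    {"gripper": 1, "x": 0, "y": 0, "z": 0, "ax": 0, "ay": 0, "az": 0},
  ],
)

```text
clock: 18.92
position: [453.2, -274.0, 134.8]
ee_rot: [-0.556, 0.831, -0.001, 0.001]
contact_force: [2.8, -1.3, 1.0]
gripper_width: 9.8
grasp_force: 58.5
```

```bash
python3 st.py
```

```text
18.9167 [ 453.2 -274.   134.8] ydir 157.61 [ 2.8 -1.3  1. ] [-0.42 -0.75  0.05] 9.820524744047733 [-0.24  0.34 -0.39  0.   -0.84 -0.15]
[[-0.381, -0.925, 0.003], [-0.925, 0.381, -0.001], [0.0, -0.003, -1.0]]
```

Request:
send_rows(
  targets=[
    {"gripper": 1, "x": 0, "y": -0.03, "z": -0.16, "ax": -0.5, "ay": 0, "az": 0},
    {"gripper": 1, "x": 0, "y": -0.07, "z": -0.32, "ax": -1, "ay": 0, "az": 0},
    {"gripper": 1, "x": 0, "y": -0.07, "z": -0.32, "ax": -1, "ay": 0, "az": 0},
    {"gripper": 1, "x": 0, "y": -0.07, "z": -0.32, "ax": -1, "ay": 0, "az": 0},
    {"gripper": 1, "x": 0, "y": -0.07, "z": -0.32, "ax": -1, "ay": 0, "az": 0},
  ],
)

```text
clock: 19.33
position: [456.4, -275.2, 148.4]
ee_rot: [-0.556, 0.83, 0.032, -0.021]
contact_force: [3.6, -1.9, -2.2]
gripper_width: 9.8
grasp_force: 58.7
```

Request:
send_rows(
  targets=[
    {"gripper": 1, "x": 0, "y": -0.07, "z": -0.32, "ax": -1, "ay": 0, "az": 0},
    {"gripper": 1, "x": 0, "y": -0.07, "z": -0.32, "ax": -1, "ay": 0, "az": 0},
    {"gripper": 1, "x": 0, "y": -0.07, "z": -0.32, "ax": -1, "ay": 0, "az": 0},
    {"gripper": 1, "x": 0, "y": -0.07, "z": -0.32, "ax": -1, "ay": 0, "az": 0},
    {"gripper": 1, "x": 0, "y": -0.07, "z": -0.32, "ax": -1, "ay": 0, "az": 0},
  ],
)

```text
clock: 19.75
position: [461.1, -277.2, 163.5]
ee_rot: [-0.554, 0.828, 0.069, -0.046]
contact_force: [4.0, -2.8, -2.2]
gripper_width: 9.9
grasp_force: 58.7
```

```bash
cat > an.py <<'E'
from h import *
s=arm.read_state();M=R.from_quat(s['ee_rot']).as_matrix();p=s['position']
b=p+M@[0,0,2.5]
c,sn=np.cos(np.radians(-22.2)),np.sin(np.radians(-22.2));t=[524.1,-302.1]
X=(b[0]-t[0])*c+(b[1]-t[1])*sn;Y=-(b[0]-t[0])*sn+(b[1]-t[1])*c
a=np.degrees(np.arctan2(b[2]-96,105-X))-11.2;tilt=np.degrees(np.arccos(-M[2,2]))
print('bar X,Y,z',X,Y,b[2],'r',np.hypot(105-X,b[2]-96),'open',a,'tilt',tilt,s['contact_force'].round(1),s['wrist_torque'].round(2),s['gripper_width'],s['joints'].round(2))
E
python3 an.py
```

```text
bar X,Y,z -68.12056481968757 -0.7411435630362 161.06054252467996 r 184.94216435711283 open 9.3967521200383 tilt 9.4514198055134 [ 4.  -2.8 -2.2] [-0.98 -1.6   0.08] 9.904413646588262 [-0.25  0.39 -0.21 -0.03 -1.13 -0.13]
```

Request:
send_rows(
  targets=[
    {"gripper": 1, "x": 0, "y": -0.07, "z": -0.32, "ax": -1, "ay": 0, "az": 0},
    {"gripper": 1, "x": 0, "y": -0.07, "z": -0.32, "ax": -1, "ay": 0, "az": 0},
    {"gripper": 1, "x": 0, "y": -0.07, "z": -0.32, "ax": -1, "ay": 0, "az": 0},
    {"gripper": 1, "x": 0, "y": -0.07, "z": -0.32, "ax": -1, "ay": 0, "az": 0},
    {"gripper": 1, "x": 0, "y": -0.07, "z": -0.32, "ax": -1, "ay": 0, "az": 0},
  ],
)

```text
clock: 20.17
position: [467.1, -279.6, 178.2]
ee_rot: [-0.552, 0.824, 0.105, -0.07]
contact_force: [4.6, -2.0, -3.1]
gripper_width: 9.7
grasp_force: 58.7
```

Request:
send_rows(
  targets=[
    {"gripper": 1, "x": 0, "y": -0.07, "z": -0.32, "ax": -1, "ay": 0, "az": 0},
    {"gripper": 1, "x": 0, "y": -0.07, "z": -0.32, "ax": -1, "ay": 0, "az": 0},
    {"gripper": 1, "x": 0, "y": -0.07, "z": -0.32, "ax": -1, "ay": 0, "az": 0},
    {"gripper": 1, "x": 0, "y": -0.07, "z": -0.32, "ax": -1, "ay": 0, "az": 0},
    {"gripper": 1, "x": 0, "y": -0.07, "z": -0.32, "ax": -1, "ay": 0, "az": 0},
  ],
)

```text
clock: 20.58
position: [474.2, -282.6, 192.3]
ee_rot: [-0.548, 0.819, 0.141, -0.094]
contact_force: [3.3, -4.0, -2.8]
gripper_width: 9.8
grasp_force: 58.7
```

Request:
send_rows(
  targets=[
    {"gripper": 1, "x": 0, "y": -0.07, "z": -0.32, "ax": -1, "ay": 0, "az": 0},
    {"gripper": 1, "x": 0, "y": -0.07, "z": -0.32, "ax": -1, "ay": 0, "az": 0},
    {"gripper": 1, "x": 0, "y": -0.07, "z": -0.32, "ax": -1, "ay": 0, "az": 0},
    {"gripper": 1, "x": 0, "y": -0.07, "z": -0.32, "ax": -1, "ay": 0, "az": 0},
    {"gripper": 1, "x": 0, "y": -0.07, "z": -0.32, "ax": -1, "ay": 0, "az": 0},
  ],
)

```text
clock: 21.0
position: [482.4, -285.9, 205.7]
ee_rot: [-0.543, 0.812, 0.177, -0.118]
contact_force: [3.5, -1.3, -3.1]
gripper_width: 9.4
grasp_force: 58.7
```

```bash
python3 an.py
```

```text
bar X,Y,z -45.747067267375016 -0.745583249213146 203.3988151540556 r 185.0923655535514 open 24.267736761604507 tilt 24.553935474276628 [ 3.5 -1.3 -3.1] [-1.01 -1.96  0.09] 9.380003948456434 [-0.27  0.52  0.07 -0.05 -1.54 -0.11]
```

Request:
send_rows(
  targets=[
    {"gripper": 1, "x": 0, "y": -0.07, "z": -0.32, "ax": -1, "ay": 0, "az": 0},
    {"gripper": 1, "x": 0, "y": -0.07, "z": -0.32, "ax": -1, "ay": 0, "az": 0},
    {"gripper": 1, "x": 0, "y": -0.07, "z": -0.32, "ax": -1, "ay": 0, "az": 0},
    {"gripper": 1, "x": 0, "y": -0.07, "z": -0.32, "ax": -1, "ay": 0, "az": 0},
    {"gripper": 1, "x": 0, "y": -0.07, "z": -0.32, "ax": -1, "ay": 0, "az": 0},
  ],
)

```text
clock: 21.42
position: [491.7, -289.7, 218.3]
ee_rot: [-0.538, 0.804, 0.213, -0.142]
contact_force: [2.3, -1.4, -3.0]
gripper_width: 10.0
grasp_force: 58.8
```

Request:
send_rows(
  targets=[
    {"gripper": 1, "x": 0, "y": -0.07, "z": -0.32, "ax": -1, "ay": 0, "az": 0},
    {"gripper": 1, "x": 0, "y": -0.07, "z": -0.32, "ax": -1, "ay": 0, "az": 0},
    {"gripper": 1, "x": 0, "y": -0.07, "z": -0.32, "ax": -1, "ay": 0, "az": 0},
    {"gripper": 1, "x": 0, "y": -0.07, "z": -0.32, "ax": -1, "ay": 0, "az": 0},
    {"gripper": 1, "x": 0, "y": -0.07, "z": -0.32, "ax": -1, "ay": 0, "az": 0},
  ],
)

```text
clock: 21.83
position: [502.1, -293.9, 230.0]
ee_rot: [-0.531, 0.793, 0.248, -0.165]
contact_force: [2.2, -0.2, -3.7]
gripper_width: 9.9
grasp_force: 58.8
```

Request:
send_rows(
  targets=[
    {"gripper": 1, "x": 0, "y": -0.07, "z": -0.32, "ax": -1, "ay": 0, "az": 0},
    {"gripper": 1, "x": 0, "y": -0.07, "z": -0.32, "ax": -1, "ay": 0, "az": 0},
    {"gripper": 1, "x": 0, "y": -0.07, "z": -0.32, "ax": -1, "ay": 0, "az": 0},
    {"gripper": 1, "x": 0, "y": -0.07, "z": -0.32, "ax": -1, "ay": 0, "az": 0},
    {"gripper": 1, "x": 0, "y": -0.07, "z": -0.32, "ax": -1, "ay": 0, "az": 0},
  ],
)

```text
clock: 22.25
position: [513.3, -298.5, 240.8]
ee_rot: [-0.523, 0.782, 0.282, -0.188]
contact_force: [1.7, -0.2, -3.6]
gripper_width: 9.9
grasp_force: 58.8
```

```bash
python3 an.py
```

```text
bar X,Y,z -12.914274833175783 -0.7346438224654634 238.89149472971556 r 185.2613167272813 open 39.270500108648335 tilt 39.68012818727039 [ 1.7 -0.2 -3.6] [-0.89 -2.02  0.03] 9.942021890702033 [-0.29  0.68  0.37 -0.07 -1.94 -0.11]
```

Request:
send_rows(
  targets=[
    {"gripper": 1, "x": 0, "y": -0.07, "z": -0.32, "ax": -1, "ay": 0, "az": 0},
    {"gripper": 1, "x": 0, "y": -0.07, "z": -0.32, "ax": -1, "ay": 0, "az": 0},
    {"gripper": 1, "x": 0, "y": -0.07, "z": -0.32, "ax": -1, "ay": 0, "az": 0},
    {"gripper": 1, "x": 0, "y": -0.07, "z": -0.32, "ax": -1, "ay": 0, "az": 0},
    {"gripper": 1, "x": 0, "y": -0.07, "z": -0.32, "ax": -1, "ay": 0, "az": 0},
  ],
)

```text
clock: 22.67
position: [525.5, -303.4, 250.5]
ee_rot: [-0.514, 0.769, 0.316, -0.211]
contact_force: [1.5, -0.7, -2.3]
gripper_width: 9.5
grasp_force: 58.8
```

Request:
send_rows(
  targets=[
    {"gripper": 1, "x": 0, "y": -0.07, "z": -0.32, "ax": -1, "ay": 0, "az": 0},
    {"gripper": 1, "x": 0, "y": -0.07, "z": -0.32, "ax": -1, "ay": 0, "az": 0},
    {"gripper": 1, "x": 0, "y": -0.07, "z": -0.32, "ax": -1, "ay": 0, "az": 0},
    {"gripper": 1, "x": 0, "y": -0.07, "z": -0.32, "ax": -1, "ay": 0, "az": 0},
    {"gripper": 1, "x": 0, "y": -0.04, "z": -0.16, "ax": -0.5, "ay": 0, "az": 0},
  ],
)

```text
clock: 23.08
position: [537.1, -308.2, 258.2]
ee_rot: [-0.506, 0.755, 0.347, -0.232]
contact_force: [0.1, 0.8, -1.6]
gripper_width: 9.9
grasp_force: 58.9
```

Request:
send_rows(
  targets=[
    {"gripper": 1, "x": 0, "y": -0.03, "z": -0.16, "ax": -0.5, "ay": 0, "az": 0},
    {"gripper": 1, "x": 0, "y": 0, "z": 0, "ax": 0, "ay": 0, "az": 0},
    {"gripper": 1, "x": 0, "y": 0, "z": 0, "ax": 0, "ay": 0, "az": 0},
    {"gripper": 1, "x": 0, "y": 0, "z": 0, "ax": 0, "ay": 0, "az": 0},
    {"gripper": 1, "x": 0, "y": 0, "z": 0, "ax": 0, "ay": 0, "az": 0},
  ],
)

```text
clock: 23.5
position: [538.9, -308.9, 259.4]
ee_rot: [-0.505, 0.755, 0.348, -0.232]
contact_force: [2.1, 1.4, -4.0]
gripper_width: 9.8
grasp_force: 58.8
```

```bash
python3 an.py
python3 - <<'E'
from h import *
im,d=arm.get_image('side');m=arm.camera_model('side')
cv2.imwrite('pics/s9.png',cv2.resize(im[110:320,120:400,::-1],(800,600),interpolation=cv2.INTER_CUBIC))
E
python3 an.py
```

```text
bar X,Y,z 14.39777704090787 -0.7327645236951854 257.7802894178918 r 185.42282720653864 open 49.54975530278864 tilt 49.43271778084235 [ 2.1  1.4 -4. ] [-0.74 -2.79 -0.48] 9.827229989756676 [-0.3   0.81  0.58 -0.09 -2.2  -0.12]
bar X,Y,z 14.428017292161893 -0.7221943316180104 257.81441498555455 r 185.4378304142555 open 49.56305949894458 tilt 49.42736146171502 [ 2.9  2.1 -5.1] [-0.68 -2.92 -0.56] 9.411419897178066 [-0.3   0.81  0.58 -0.09 -2.2  -0.12]
```

View pics/s9.png

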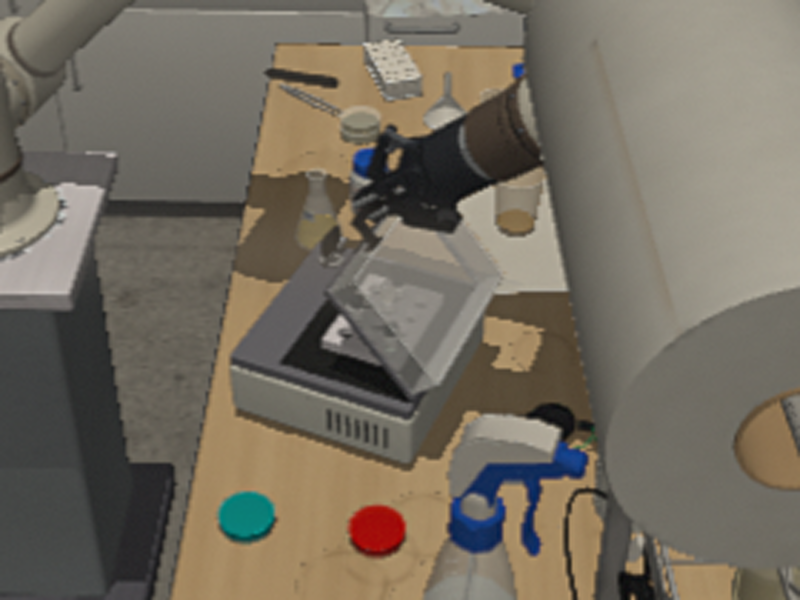

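The picture shows the hood held open by its bar (≈(360,240)), the dishes stacked at (360,125), and the bystanders untouched. I am handing in.

Request:
send_rows(
  targets=[
    {"gripper": 1, "x": 0, "y": 0, "z": 0, "ax": 0, "ay": 0, "az": 0},
    {"gripper": 1, "x": 0, "y": 0, "z": 0, "ax": 0, "ay": 0, "az": 0},
    {"gripper": 1, "x": 0, "y": 0, "z": 0, "ax": 0, "ay": 0, "az": 0},
  ],
)

```text
clock: 23.8
position: [539.0, -309.0, 259.5]
ee_rot: [-0.505, 0.755, 0.348, -0.232]
contact_force: [3.9, 2.1, -6.7]
gripper_width: 10.0
grasp_force: 58.8
```

```bash
python3 an.py; python3 -c "
from bench import arm
print(arm.job_done())"
```

```text
bar X,Y,z 14.482612741606612 -0.7516067766184298 257.8742381897464 r 185.46338287003368 open 49.58680390728239 tilt 49.443809704140556 [ 3.9  2.1 -6.7] [-0.73 -3.34 -0.71] 9.984128912296695 [-0.3   0.81  0.58 -0.09 -2.2  -0.12]
the job is handed in; nothing more can be done
None
```

The job is handed in at 23.8 s: the hood dish sits squarely on the bench dish, the catch is turned to its stop (about 87°), and the arm is still holding the hood open by its bar at about 49.6°; no verdict came back from the hand-in.

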